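# Put the finished bangle on display and shut the push-latch drawer

### The job

Press the coral-fronted drawer so that its push-push latch lets it spring fully open, take the coral bangle out and hang it, without dropping it, on the empty slanted arm of the brass bangle stand (the arm on the robot's side; the far arm already carries a blue one). Then push the empty drawer back in until it latches, and check that it stays shut. Leave the cream drawer shut and the bead jar and thread cone standing where they are.

Things in the scene. Friction and masses are not known exactly. Their poses are not given: they have to be found in the camera images.
- coral_drawer (a joint): Drawer opening, m: 0 shut and latched, 0.115 fully open, -0.0105 pressed in to the stop. Push-push latch: press 9 mm or more past shut, hold in for 0.3 s, then let go: a shut drawer springs out (about 1 s), an open one stays shut. A shallower press changes nothing. Spring 2 N open, 3 N shut; pushing at 0.1 m/s adds 2 N; 6 to 15 N pressed slowly reaches the stop.
- coral_front (a point): Centre of the outer face of the coral drawer's plain front panel (160 mm wide, 58 high, 10 thick, lower edge 8 mm above the table); moves with the drawer. -x points out of the case, the way it opens; y along the panel. Behind the panel the open tray is 140 mm wide, 168 mm long inside; floor 16 mm above the table, side walls 4 mm thick, up to 50 mm.
- coral_case: The fixed wooden case round the coral drawer, 180 mm deep (x), 166 wide (y), 76 high, with a clear top; origin under its centre, open front to its -x. Its front edge lies 22 mm behind the drawer panel's outer face when shut, 137 mm when fully open.
- cream_drawer (a joint): Opening of the cream-fronted drawer in m, an identical module with the same kind of latch; it starts shut (0) and must stay shut: do not press it.
- cream_front (a point): Centre of the outer face of the cream drawer's front panel; sizes and axes as for the coral one.
- bangle_center (a point): Centre of the coral-coloured rigid bangle, a ring of 82 mm outer and 62 mm inner diameter (wall 10 mm), 18 mm wide along its own axis z, 60 g. It starts lying flat in the shut coral drawer, seen through the case's clear top, and rides out with it; fully open, all of it lies in front of the case.
- peg_root (a point): Where the empty arm meets the axis of the stand's upright brass post (16 mm diameter, ball on top to 178 mm), 150 mm above the table. The stand's marble base plate (150 x 100 x 14 mm) is fixed. Axes are the stand's: the empty arm rises to -x; a like arm rises to +x and carries a blue bangle that belongs there.
- peg_tip (a point): Tip of the empty arm: a straight brass bar 10 mm in diameter and 65 mm long from peg_root, rising at 50 degrees above level, free end rounded. A bangle let go with the arm through it slides down the arm and comes to rest hanging upright on the arm's foot and the ball of the post, its centre 0 to 35 mm below peg_root.
- jar_center (a point): Centre of the loose clear bead jar, 50 mm in diameter, 140 mm tall, upright, white cap; this point is 70 mm above its foot.
- cone_center (a point): Centre of the loose teal thread cone, 50 mm in diameter at the foot, tapering, 120 mm tall, upright; this point is 60 mm above its foot.

How it is judged:
By the outcome, as a careful person would: the job done as asked, in the order asked, and still so for the second after the job is handed in, with the robot touching nothing.
It also fails if it takes over 69 s, if anything falls off the work surface, if the arm or the gripper's body presses on something with over 40 N, if the wrist force passes 120 N, or if a joint passes its speed limit or range.

### The arm

A 7-joint arm with a two-finger parallel gripper is mounted at the origin on the work surface. World frame = base frame: x ahead of the robot, y to its left, z up, the work surface at z = 0. Lengths are in m, angles in rad, forces in N, time in s.
With the tool pointing down it reaches from about 0.35 to 0.9 m from the base axis. Payload 8.1 kg.
Tool frame: the origin (TCP) lies midway between the tips of the shut fingers; the grasp point (between the pads) lies 19 mm behind it; x points along the fingers, z is the direction in which the jaws open and shut, and the axes are right-handed (so a half turn about x gives the same grasp; the last joint's range is limited). The gripper opens to 92 mm and grips with 3 to 60 N. Pads are 19 mm wide; open, the fingers measure 130 mm over their backs; the gripper's body (75 mm by 190 mm) begins 47 mm behind the grasp point.
Start: joints at [1.227, 0.434, 0.025, 1.573, -0.012, 1.134, -0.075], TCP at [0.149, -0.607, 0.196] pointing down, gripper open.
Joint ranges: [-2.62, 2.62], [-0.44, 2.09], [-1.27, 1.32], [0.08, 2.57], [-1.32, 4.46], [0.12, 2], [-2.74, 2.74]. Speed limits (rad/s): [2.22, 2.22, 3.01, 3.01, 3.14, 3.14, 3.14].

### API

Orientations are given as a rotation vector (axis times angle).
In Python, from cell import arm gives the robot as it stands. The module is installed in compiled form; this text tells all that it offers.
- The arm moves only by the tool move_arm, never from a script. Its argument "steps" is text: rows parted by semicolons, each of 5 numbers parted by spaces: the shift along the tool's x, y, z in m, then the turn about the tool's x in rad, then the closure in counts, from 0 (fully open) to 255 (shut). A call has 1 to 10 rows; each row is the pose to reach, as a shift and turn from the pose commanded when the call began, along the tool's axes at that moment; what a row does not reach only later rows make up. A row lasts 1/12 s, in which the tool goes at most 41.7 mm and 7.16 degrees, less where a joint would pass 70% of its speed; a pose out of reach is approached as far as the arm can. A call with a gripper value outside its range is refused whole. The fingers move at their own pace and stop on an object; "squeeze" is the grip in N (left out, the last holds). Time passes only in rows, so rows that repeat a pose let the fingers close. It gives the time, the measured TCP pose, the force and the opening at its end, in the units of the state.
- arm.observe(): the state, without advancing time (a new reading comes with each control period).
- arm.get_image(name): name is "scene" or "top" or "wrist"; returns a dict with "img" (400x640x3 uint8, blue, green, red), "z_map" (400x640 float32, m along the optical axis (not along the pixel's ray), 0 where there is no reading), "vfov" (degrees; the focal length in pixels is half the picture's height over the tangent of half this angle, whatever the lens; pixels are square), "cx", "cy" (the principal point, pixels), "extrinsics" (4x4, takes a point from camera to world coordinates). Camera axes: x right, y up, looking along -z (the intrinsics and any distortion apply to the point x, -y, -z); pixel columns grow to the right and rows downward; lengths in m; the calibration is good to about 2 mm. A picture is of the moment at which its call begins.
- arm.sign_off(): hands the job in, once; it reports no verdict.
The state is a dict: "clock": time; "joints": joint angles; "dq": joint speeds; "joint_efforts": joint torques, N m; "position": TCP position; "ee_rot": TCP orientation; "force": force on the tool from outside, world axes, zero at the start; "ft_torque": the same for the moment, N m; "width": opening from 0.0 (shut) to 1.0 (fully open).
Only numpy, scipy, OpenCV 4.12 (cv2) and the standard library are available. Lean on these libraries where they do the work, as an engineer would, in place of code of your own. Each camera call takes 0.05 s, during which the arm holds its last target.

## Working session

There is one attempt and no reset: what is moved stays moved. The work goes in short steps, Python scripts to look and compute and a tool call to move; the robot and the scene stay as the last step left them, time stands still between calls to the robot, and variables do not carry over. Pictures are saved under pics/ and viewed, and the job is handed in when it is done.

Besides the shell and the picture viewer there is one more tool, called after "Request:" as a command line: name --argument value ..., lists and objects as JSON in quotes. move_arm: Moves the arm, as the interface text tells. Its arguments: {"type":"object","properties":{"steps":{"type":"string"},"squeeze":{"type":"number"}},"required":["steps"]}

```bash
mkdir -p pics; cat > h.py <<'E'
import numpy as np, cv2
from cell import arm
from scipy.spatial.transform import Rotation as R
def snap(name,fn):
    d=arm.get_image(name); cv2.imwrite('pics/'+fn+'.png',d['img']); np.save('pics/'+fn+'.npy',d,allow_pickle=True); return d
def load(fn): return np.load('pics/'+fn+'.npy',allow_pickle=True).item()
def pt(d,u,v,z=None):
    f=200/np.tan(np.radians(d['vfov'])/2)
    if z is None: z=d['z_map'][np.asarray(v).astype(int),np.asarray(u).astype(int)]
    p=np.stack([(u-d['cx'])/f*z,-(v-d['cy'])/f*z,-z*np.ones_like(u,dtype=float)],-1)
    return p@d['extrinsics'][:3,:3].T+d['extrinsics'][:3,3]
def proj(d,P):
    f=200/np.tan(np.radians(d['vfov'])/2)
    c=(np.asarray(P)-d['extrinsics'][:3,3])@d['extrinsics'][:3,:3]
    return d['cx']-f*c[...,0]/c[...,2], d['cy']+f*c[...,1]/c[...,2]
def st():
    s=arm.observe(); print('t',s['clock'],'p',np.round(s['position'],4),'F',np.round(s['force'],2),'w',s['width'],'q',np.round(s['joints'],3)); print(np.round(R.from_rotvec(s['ee_rot']).as_matrix(),4)); return s
E
python3 - <<'E'
from h import *
s=st()
for n in ['scene','top','wrist']:
    d=snap(n,n+'0'); print(n,d['vfov'],d['cx'],d['cy'],d.keys()); print(np.round(d['extrinsics'],3))
E
```

```text
t 0.0 p [ 0.1489 -0.6064  0.1956] F [ 0.32 -0.18 -0.21] w 0.9991913802053061 q [ 1.227  0.435  0.025  1.574 -0.012  1.134 -0.075]
[[-5.000e-04  9.712e-01  2.384e-01]
 [ 1.500e-03  2.384e-01 -9.712e-01]
 [-1.000e+00 -1.000e-04 -1.600e-03]]
scene 45.82409873104955 320.67172750965915 202.48619573121837 dict_keys(['img', 'z_map', 'vfov', 'cx', 'cy', 'extrinsics'])
[[-0.708 -0.422  0.566  1.138]
 [ 0.706 -0.406  0.58   0.546]
 [-0.015  0.811  0.585  0.677]
 [ 0.     0.     0.     1.   ]]
top 42.34112540851216 310.8997095159633 208.96847126908574 dict_keys(['img', 'z_map', 'vfov', 'cx', 'cy', 'extrinsics'])
[[ 0.06   0.976 -0.208  0.415]
 [-0.998  0.058 -0.016 -0.009]
 [-0.004  0.209  0.978  1.157]
 [ 0.     0.     0.     1.   ]]
wrist 70.76194343959808 321.71149724891944 201.01658325379162 dict_keys(['img', 'z_map', 'vfov', 'cx', 'cy', 'extrinsics'])
[[ 0.239  0.929  0.283  0.227]
 [-0.971  0.23   0.068 -0.588]
 [-0.002 -0.291  0.957  0.384]
 [ 0.     0.     0.     1.   ]]
```

View pics/top0.png

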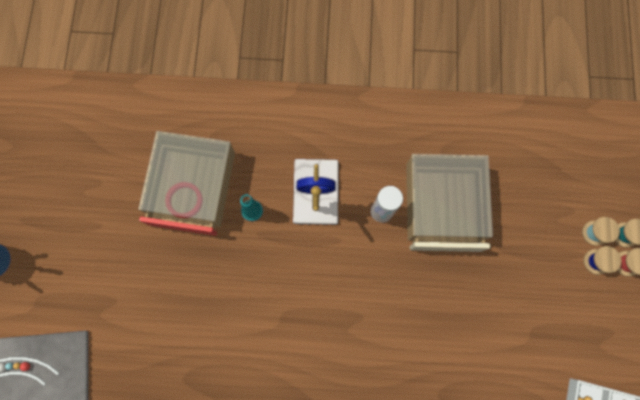

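View pics/scene0.png

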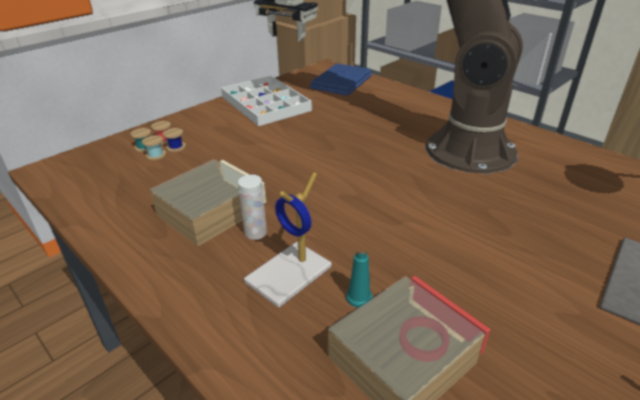

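The top view shows the coral case at px (187,180), its red front along (145,220)-(212,229), the bangle at (184,200), the cone at (250,208), the stand at (316,190), the jar at (387,204) and the cream drawer at (450,200). Next I measure these.

```bash
python3 - <<'E'
from h import *
d=load('top0'); img=d['img']
V,U=np.mgrid[0:400,0:640]
P=pt(d,U.astype(float),V.astype(float),d['z_map'])
hsv=cv2.cvtColor(img,cv2.COLOR_BGR2HSV)
def rep(n,m):
    q=P[m]; print(n,len(q),'mean',q.mean(0).round(4),'min',q.min(0).round(4),'max',q.max(0).round(4)); return q
box=lambda a,b,c,e:(U>=a)&(U<=b)&(V>=c)&(V<=e)
print('table z',P[300,300],P[250,250],P[120,350])
red=((hsv[...,0]<6)|(hsv[...,0]>172))&(hsv[...,1]>130)&box(130,230,205,240)
q=rep('red',red)
qt=q[(q[:,2]>.058)]; print('top edge',len(qt),qt.mean(0),qt[:,1].min(),qt[:,1].max())
c,_=cv2.findContours(red.astype(np.uint8),0,2); print(cv2.minAreaRect(np.vstack(c)))
# case top
for nm,b in [('coral',box(130,240,120,240)),('cream',box(400,500,140,260))]:
    m=b&(P[...,2]>.066)&(P[...,2]<.09)
    q=rep(nm+' casetop',m); r=cv2.minAreaRect((q[:,:2]*1000).astype(np.float32)); print(r)
st_=box(285,345,155,230)
rep('base',st_&(P[...,2]>.008)&(P[...,2]<.02)); 
q=P[st_&(P[...,2]>.008)&(P[...,2]<.02)]; print(cv2.minAreaRect((q[:,:2]*1000).astype(np.float32)))
m=st_&(P[...,2]>.1); rep('stand high',m)
br=m&(hsv[...,0]>12)&(hsv[...,0]<30)&(hsv[...,1]>90)
for v in range(160,215,3):
    us=np.where(br[v])[0]
    if len(us): print(v,us.min(),us.max(),P[v,us].mean(0).round(4))
rep('jar',box(370,405,180,225)&(P[...,2]>.12)); rep('cone',box(235,265,190,225)&(P[...,2]>.03)); rep('conetop',box(235,265,190,225)&(P[...,2]>.11))
pk=((hsv[...,0]<10)|(hsv[...,0]>165))&(hsv[...,1]>70)&box(160,207,178,218)
vs,us=np.where(pk); print('pink px',us.min(),us.max(),vs.min(),vs.max(),P[pk][:,2].mean())
e=cv2.fitEllipse(np.vstack(cv2.findContours(pk.astype(np.uint8),0,2)[0])) ; print(e)
E
python3 - <<'E'
import cv2
a=cv2.imread('pics/top0.png')
cv2.imwrite('pics/top0c.png',cv2.resize(a[120:250,130:350],None,fx=3.6,fy=3.6,interpolation=2))
E
```

```text
table z [ 4.54718919e-01  2.18402172e-02 -2.30972877e-04] [ 0.55943025  0.14223407 -0.00535971] [ 0.88194866 -0.06945455  0.00216223]
red 523 mean [0.5949 0.2945 0.0594] min [ 0.415  -0.0091 -0.0033] max [0.6207 0.3764 1.1572]
top edge 316 [0.59568028 0.29623536 0.07562442] -0.009083556910133047 0.37637749482837646
((178.3358917236328, 222.9425811767578), (77.58501434326172, 12.91069507598877), 9.272602081298828)
coral casetop 6308 mean [0.702  0.2883 0.0754] min [0.5862 0.1984 0.066 ] max [0.8031 0.3797 0.0852]
((694.9598999023438, 289.7784729003906), (168.13291931152344, 204.24041748046875), 84.70055389404297)
cream casetop 6472 mean [ 0.6925 -0.2895  0.0757] min [ 0.5812 -0.3766  0.066 ] max [ 0.7893 -0.2033  0.0831]
((685.2931518554688, -290.641845703125), (204.1788330078125, 168.53482055664062), 2.0717172622680664)
base 1939 mean [0.6975 0.0034 0.0137] min [ 0.6263 -0.0482  0.0082] max [0.7807 0.0561 0.0197]
((703.6385498046875, 3.1785888671875), (151.0686798095703, 99.74211120605469), 2.4723658561706543)
stand high 824 mean [0.6683 0.0014 0.1887] min [ 0.415  -0.0385  0.1013] m
[... 246 characters left out ...]
9 [0.6623 0.0016 0.1758]
193 312 319 [6.567e-01 2.000e-04 1.744e-01]
196 313 317 [0.6517 0.0009 0.1699]
199 313 317 [6.432e-01 4.000e-04 1.804e-01]
202 313 317 [ 0.6349 -0.      0.1904]
205 313 317 [ 6.270e-01 -4.000e-04  1.996e-01]
208 313 317 [ 0.6205 -0.0008  0.2029]
jar 505 mean [ 0.6614 -0.1473  0.1488] min [ 0.415 -0.173  0.12 ] max [ 0.6897 -0.0091  1.1572]
cone 264 mean [0.6399 0.1392 0.094 ] min [ 0.415  -0.0091  0.03  ] max [0.663  0.1616 1.1572]
conetop 15 mean [0.5844 0.1021 0.3936] min [ 0.415  -0.0091  0.1107] max [0.6545 0.1521 1.1572]
pink px 166 201 182 217 0.0793673817876468
((183.0392608642578, 199.86058044433594), (34.42075729370117, 35.60470962524414), 34.03584289550781)
```

View pics/top0c.png

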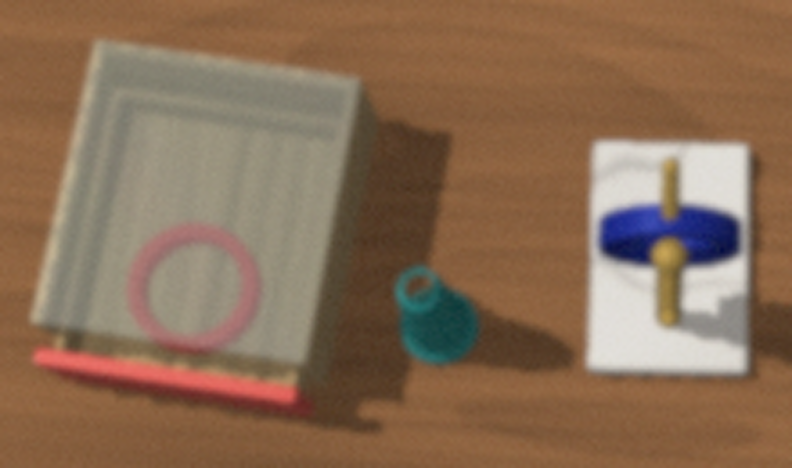

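View pics/wrist0.png

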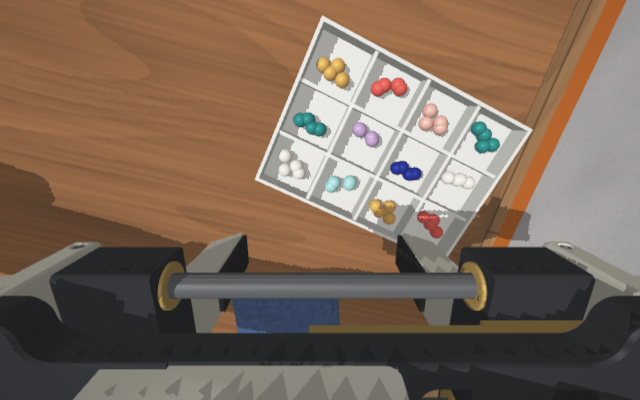

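```bash
cat >> h.py <<'E'
def onplane(d,u,v,h):
    u=np.asarray(u,float);v=np.asarray(v,float)
    a=pt(d,u,v,np.ones_like(u)); o=d['extrinsics'][:3,3]; r=a-o
    return o+r*((h-o[2])/r[...,2])[...,None]
E
python3 - <<'E'
from h import *
d=load('top0'); img=d['img']; hsv=cv2.cvtColor(img,cv2.COLOR_BGR2HSV)
V,U=np.mgrid[0:400,0:640]
red=((hsv[...,0]<6)|(hsv[...,0]>172))&(hsv[...,1]>130)&(U>130)&(U<230)&(V>205)&(V<240)
# lower boundary & upper boundary of red: split bright top from face by V channel
for u in range(148,213,8):
    vs=np.where(red[:,u])[0]; print(u,vs.min(),vs.max(),hsv[vs,u,2])
vs=[];us=[]
for u in range(146,212):
    w=np.where(red[:,u])[0]; us.append(u); vs.append(w.min()-.5)
p=onplane(d,us,vs,.066); k=np.polyfit(p[:,1],p[:,0],1); print('inner top edge x=',k,'ang',np.degrees(np.arctan(k[0])),p[0],p[-1])
w=np.where(red.any(0))[0]; print(w.min(),w.max())
print('bangle',onplane(d,183.04,199.86,.03))
yaw=np.radians(-5.3); ex=np.array([np.cos(yaw),np.sin(yaw)]); ey=np.array([-ex[1],ex[0]]); F=np.array([.5934,.2992])
b=onplane(d,183.04,199.86,.03)[:2]-F; print('bangle in front frame',b@ex,b@ey)
E
```

```text
148 218 223 [208 229 231 210 168 127]
156 219 225 [202 227 232 222 182 137 107]
164 221 227 [226 231 224 186 140 111 102]
172 222 228 [224 230 226 198 149 116 105]
180 217 229 [128 220 228 227 207 166 126 106]
188 224 231 [216 224 229 215 174 129 111 103]
196 226 232 [223 228 221 184 141 112 105]
204 227 233 [221 228 222 192 144 116 106]
212 228 234 [146 150 139 126 113 108 105]
inner top edge x= [0.10280591 0.57157718] ang 5.869723618589122 [0.60736372 0.36282803 0.066     ] [0.59394528 0.22064528 0.066     ]
140 216
bangle [0.65873786 0.29719349 0.03      ]
bangle in front frame 0.06524385948497496 0.004037369088293131
```

Checks agree: the top-edge fit gives a panel yaw of about -5.5° and the front face centre near (0.593, 0.299). The bangle is at (0.659, 0.297), 65 mm behind the face. There is more side room on its -y side. I'll go to a point in front of the panel with the fingers shut.

Request:
move_arm --steps "-0.03 0.389 -0.324 -1.2 255; -0.03 0.389 -0.324 -1.2 255; -0.03 0.389 -0.324 -1.2 255; -0.03 0.389 -0.324 -1.2 255; -0.03 0.389 -0.324 -1.2 255; -0.03 0.389 -0.324 -1.2 255; -0.03 0.389 -0.324 -1.2 255; -0.03 0.389 -0.324 -1.2 255; -0.03 0.389 -0.324 -1.2 255; -0.03 0.389 -0.324 -1.2 255" --squeeze 15

```text
clock: 0.98
position: [0.3965, -0.2705, 0.2213]
ee_rot: [0.097, 1.569, -0.097]
force: [0.4, -0.2, -0.7]
width: 0.322
```

```bash
cat >> h.py <<'E'
def go(x,y,z,jaw=None,s=None):
    """print tool-frame shift & turn to world xyz with jaw (tool z) world angle deg"""
    s=s or arm.observe(); M=R.from_rotvec(s['ee_rot']).as_matrix()
    d=np.array([x,y,z])-s['position']; t=M.T@d; a=np.degrees(np.arctan2(M[1,2],M[0,2]))
    turn=0 if jaw is None else -np.radians(jaw-a)
    print('now',np.round(s['position'],4),'jaw',round(a,2),'t',round(s['clock'],2),'F',np.round(s['force'],1),'w',round(s['width'],3),'q',np.round(s['joints'],2)); print('shift',np.round(t,4),'turn',round(turn,4),'rows',np.linalg.norm(t)/.0417,abs(turn)/.125)
E
python3 -c "
from h import *
go(.5237,.3057,.12,84.5)"
```

```text
now [ 0.3965 -0.2705  0.2213] jaw -7.07 t 0.98 F [ 0.4 -0.2 -0.7] w 0.322 q [ 0.83  0.21 -0.4   1.85  0.09  1.1   0.27]
shift [0.1011 0.5875 0.0553] turn -1.5982 rows 14.357105861142408 12.78549224618724
```

Request:
move_arm --steps "0 0.58 0.055 -1.2 255; 0 0.58 0.055 -1.2 255; 0 0.58 0.055 -1.2 255; 0 0.58 0.055 -1.2 255; 0 0.58 0.055 -1.2 255; 0 0.58 0.055 -1.2 255; 0 0.58 0.055 -1.2 255; 0 0.58 0.055 -1.2 255; 0 0.58 0.055 -1.2 255; 0 0.58 0.055 -1.2 255"

```text
clock: 1.82
position: [0.4888, 0.1356, 0.2211]
ee_rot: [-0.838, 1.403, 0.837]
force: [0.6, -0.3, 0.1]
width: 0.004
```

```bash
python3 -c "
from h import *
go(.5237,.3057,.10,84.5)"
```

```text
now [0.4888 0.1356 0.2211] jaw 61.65 t 1.82 F [ 0.6 -0.3  0.1] w 0.004 q [ 0.26  0.33 -0.81  1.77  0.26  1.15  0.44]
shift [0.121  0.0501 0.1663] turn -0.3987 rows 5.07622279152385 3.1897826733669103
```

Request:
move_arm --steps "0.09 0.05 0.166 -0.4 255; 0.09 0.05 0.166 -0.4 255; 0.09 0.05 0.166 -0.4 255; 0.09 0.05 0.166 -0.4 255; 0.09 0.05 0.166 -0.4 255; 0.09 0.05 0.166 -0.4 255; 0.09 0.05 0.166 -0.4 255; 0.09 0.05 0.166 -0.4 255"

```text
clock: 2.48
position: [0.5246, 0.3029, 0.1309]
ee_rot: [-1.135, 1.256, 1.134]
force: [0.6, -0.3, 0.0]
width: 0.008
```

```bash
python3 -c "
from h import *
go(.5237,.3057,.03,84.5)
d=snap('wrist','w1')
F=np.array([.5934,.2992]);y=np.radians(-5.5);ex=np.array([np.cos(y),np.sin(y)]);ey=np.array([-ex[1],ex[0]])
im=d['img'].copy()
for a,b,h in [(0,-.08,.066),(0,.08,.066),(0.01,-.08,.066),(.01,.08,.066),(0,0,.037),(0.022,-.083,.076),(.022,.083,.076)]:
    p=np.r_[F+a*ex+b*ey,h]; q=proj(d,p); print(q); cv2.circle(im,(int(q[0]),int(q[1])),3,(0,255,0),1)
cv2.imwrite('pics/w1m.png',im)"
```

```text
now [0.5246 0.3029 0.1309] jaw 84.21 t 2.48 F [ 0.6 -0.3  0. ] w 0.008 q [-0.07  0.6  -0.82  1.65  0.48  1.1   0.44]
shift [0.1009 0.0011 0.0028] turn -0.0051 rows 2.4204023064055593 0.04040927428232605
(np.float64(245.6052185847946), np.float64(266.7111020492647))
(np.float64(403.5545968362128), np.float64(266.1461160595708))
(np.float64(246.4171857064381), np.float64(275.3851772546752))
(np.float64(402.7631988789168), np.float64(274.83192009926603))
(np.float64(324.3022011930905), np.float64(252.9999328177558))
(np.float64(241.85867834430542), np.float64(291.35836799017636))
(np.float64(407.5467832525885), np.float64(290.7837333586797))
```

View pics/w1m.png

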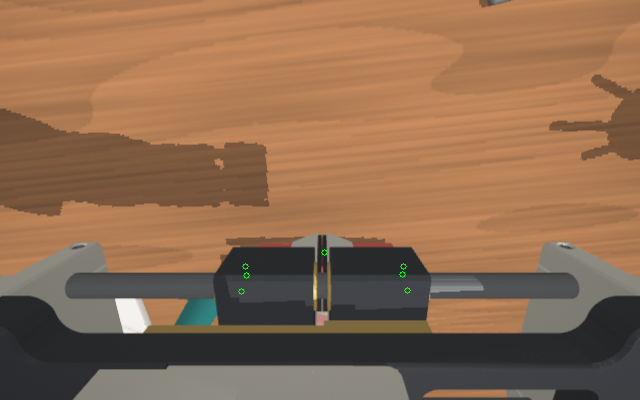

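Request:
move_arm --steps "0.04 0 0.003 -0.005 255; 0.08 0 0.003 -0.005 255; 0.1 0 0.003 -0.005 255; 0.1 -0.02 0.003 -0.005 255; 0.1 -0.04 0.003 -0.005 255; 0.1 -0.045 0.003 -0.005 255; 0.1 -0.05 0.003 -0.005 255"

```text
clock: 3.12
position: [0.5763, 0.2997, 0.0317]
ee_rot: [-1.137, 1.254, 1.135]
force: [-0.8, -0.1, 0.2]
width: 0.008
```

```bash
python3 -c "
from h import *
go(.5934,.2992,.03,84.5)
d=snap('scene','s1'); cv2.imwrite('pics/s1c.png',cv2.resize(d['img'][200:400,280:560],None,fx=2.8,fy=2.8))"
```

```text
now [0.5763 0.2997 0.0317] jaw 84.31 t 3.12 F [-0.8 -0.1  0.2] w 0.008 q [-0.1   0.76 -0.74  1.63  0.59  0.99  0.43]
shift [ 0.0017 -0.017   0.0012] turn -0.0032 rows 0.41173998100045905 0.025989328040214525
```

View pics/s1c.png

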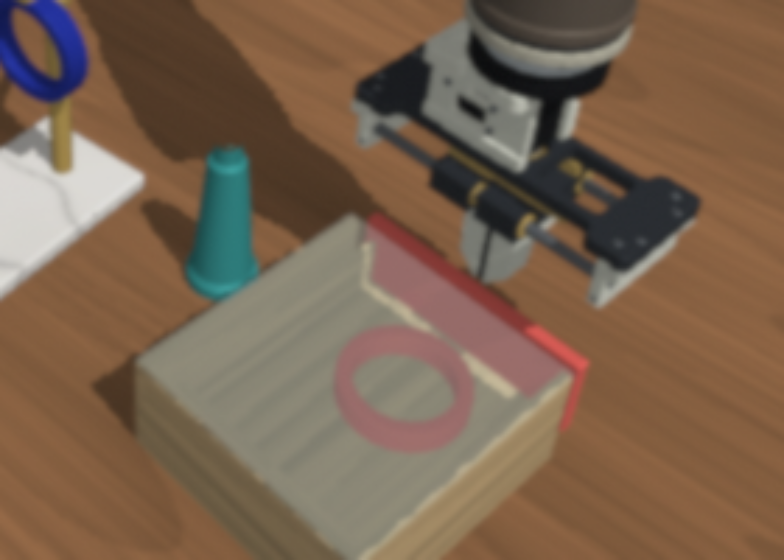

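The scene view shows the shut fingers just in front of the middle of the coral panel. I'll press in small steps.

Request:
move_arm --steps "0 -0.002 0 0 255; 0 -0.004 0 0 255; 0 -0.006 0 0 255; 0 -0.008 0 0 255; 0 -0.010 0 0 255; 0 -0.010 0 0 255"

```text
clock: 3.67
position: [0.5842, 0.3008, 0.0311]
ee_rot: [-1.138, 1.253, 1.139]
force: [-3.5, 0.1, 2.0]
width: 0.004
```

Request:
move_arm --steps "0 -0.002 0 0 255; 0 -0.004 0 0 255; 0 -0.005 0 0 255; 0 -0.006 0 0 255; 0 -0.006 0 0 255"

```text
clock: 4.08
position: [0.5908, 0.3002, 0.031]
ee_rot: [-1.138, 1.253, 1.138]
force: [-3.1, 1.3, 2.1]
width: 0.007
```

Request:
move_arm --steps "0 -0.001 0 0 255; 0 -0.002 0 0 255; 0 -0.003 0 0 255; 0 -0.003 0 0 255"

```text
clock: 4.42
position: [0.5932, 0.3, 0.0311]
ee_rot: [-1.138, 1.253, 1.139]
force: [-6.0, 0.9, 2.8]
width: 0.004
```

Request:
move_arm --steps "0 -0.001 0 0 255; 0 -0.002 0 0 255; 0 -0.002 0 0 255; 0 -0.002 0 0 255; 0 -0.002 0 0 255; 0 -0.002 0 0 255"

```text
clock: 4.92
position: [0.5933, 0.2999, 0.031]
ee_rot: [-1.138, 1.255, 1.141]
force: [-9.5, -0.3, 6.0]
width: 0.008
```

It is at the stop: 9.5 N with no further travel, held 0.5 s. Now I back off well clear.

Request:
move_arm --steps "0 0.035 0 0 255; 0 0.07 0 0 255; 0 0.11 0 0 255; 0 0.14 0 0 255; 0 0.17 0 0 255; 0 0.17 0 0 255; -0.04 0.17 0 0 255; -0.08 0.17 0 0 255; -0.12 0.17 0 0 255; -0.14 0.17 0 0 100"

```text
clock: 5.75
position: [0.4283, 0.3172, 0.1757]
ee_rot: [-1.138, 1.247, 1.136]
force: [0.4, 1.2, 0.2]
width: 0.047
```

```bash
python3 -c "
from h import *
go(.5934,.2992,.03,84.5)
d=snap('top','t2'); cv2.imwrite('pics/t2c.png',cv2.resize(d['img'][110:320,100:360],None,fx=2.8,fy=2.8))"
```

```text
now [0.4283 0.3172 0.1757] jaw 84.49 t 5.75 F [0.4 1.2 0.2] w 0.047 q [-0.08  0.45 -0.9   1.78  0.4   1.1   0.36]
shift [ 0.1465 -0.1654 -0.0027] turn -0.0001 rows 5.297861219883439 0.000961139908995849
```

View pics/t2c.png

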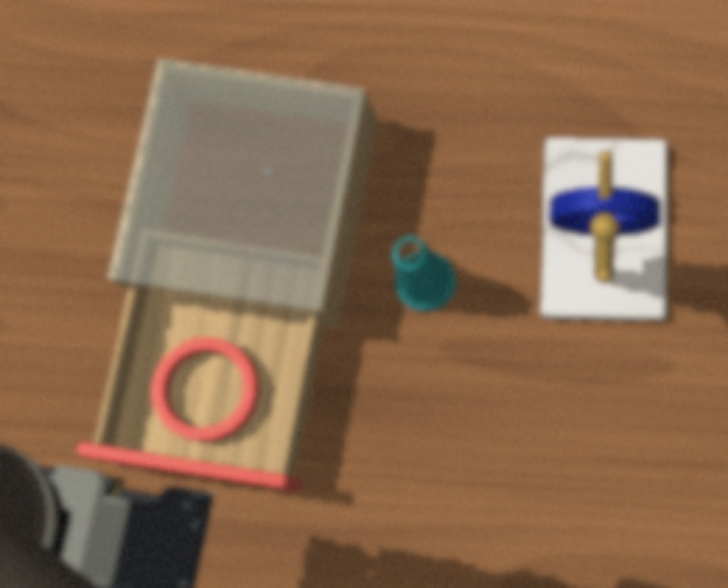

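Request:
move_arm --steps "-0.01 0.02 0 0 180; -0.01 0.02 0 0 180; -0.01 0.02 0 0 180"

```text
clock: 6.05
position: [0.4071, 0.3178, 0.1817]
ee_rot: [-1.139, 1.251, 1.137]
force: [0.5, 0.5, 0.0]
width: 0.269
```

```bash
cat > m.py <<'E'
from h import *
import sys
def bang(fn,new=True):
    d=snap('top',fn) if new else load(fn); img=d['img']; hsv=cv2.cvtColor(img,cv2.COLOR_BGR2HSV)
    V,U=np.mgrid[0:400,0:640]
    red=(((hsv[...,0]<8)|(hsv[...,0]>170))&(hsv[...,1]>140)&(U>110)&(U<260)&(V>180)&(V<300)).astype(np.uint8)
    n,l,s,c=cv2.connectedComponentsWithStats(red)
    for i in range(1,n):
        if s[i,4]>60: print(s[i],c[i])
    return d,l,s
d,l,s=bang(sys.argv[1])
i=[k for k in range(1,len(s)) if s[k,4]>60 and s[k,3]>25 and s[k,2]<55][0]
cs=cv2.findContours((l==i).astype(np.uint8),0,1)[0]; e=cv2.fitEllipse(max(cs,key=len)); print(e)
print('bangle',onplane(d,e[0][0],e[0][1],.028))
j=[k for k in range(1,len(s)) if s[k,4]>60 and s[k,2]>55][0]
vs=[];us=[]
for u in range(s[j,0]+5,s[j,0]+s[j,2]-5):
    us.append(u); vs.append(np.where(l[:,u]==j)[0].min()-.5)
p=onplane(d,us,vs,.066);k=np.polyfit(p[:,1],p[:,0],1); print('inner edge x=',k,np.degrees(np.arctan(k[0])),p[[0,-1]])
E
python3 m.py t3; python3 -c "
from h import *
st()"
```

```text
[156 233  36  36 360] [173.83333333 249.53888889]
[127 269  80  17 402] [167.23880597 277.74378109]
((173.75588989257812, 249.9566650390625), (34.51850128173828, 35.10795211791992), 79.5553207397461)
bangle [0.5453399  0.30548361 0.028     ]
inner edge x= [0.09791783 0.45734793] 5.592450575177382 [[0.49650694 0.37844522 0.066     ]
 [0.48020943 0.2302565  0.066     ]]
t 6.1 p [0.4075 0.3173 0.1811] F [0.35 0.06 0.58] w 0.28347600666932593 q [-0.08   0.422 -0.918  1.804  0.375  1.101  0.345]
[[ 1.400e-03 -9.954e-01  9.620e-02]
 [-3.000e-04  9.620e-02  9.954e-01]
 [-1.000e+00 -1.400e-03 -2.000e-04]]
```

Fully open: the bangle moved 113 mm, to (0.545, 0.3055). I'll grasp it by the wall on its -y side.

```bash
python3 -c "
from h import *
go(.5418,.2697,.10,84.4)"
```

```text
now [0.4075 0.3173 0.1811] jaw 84.48 t 6.1 F [0.4 0.1 0.6] w 0.283 q [-0.08  0.42 -0.92  1.8   0.37  1.1   0.35]
shift [ 0.0813 -0.1382 -0.0344] turn 0.0014 rows 3.931589513633955 0.011259238027245053
```

Request:
move_arm --steps "0 -0.04 -0.012 0 186; 0 -0.08 -0.024 0 186; 0.04 -0.12 -0.034 0 186; 0.08 -0.138 -0.034 0 186; 0.08 -0.138 -0.034 0 186; 0.08 -0.138 -0.034 0 186; 0.08 -0.138 -0.034 0 186"

```text
clock: 6.68
position: [0.5395, 0.2709, 0.1003]
ee_rot: [-1.137, 1.255, 1.14]
force: [-0.3, 0.4, 1.1]
width: 0.271
```

```bash
python3 -c "
from h import *
go(.5418,.2697,.0205,84.4)
d=snap('wrist','w4')
d=snap('scene','s4'); cv2.imwrite('pics/s4c.png',cv2.resize(d['img'][180:380,330:610],None,fx=2.8,fy=2.8))"
```

```text
now [0.5395 0.2709 0.1003] jaw 84.53 t 6.68 F [-0.3  0.4  1.1] w 0.271 q [-0.02  0.63 -0.81  1.69  0.51  1.05  0.48]
shift [ 0.0798 -0.0027 -0.0009] turn 0.0022 rows 1.9150328696622723 0.017669986554409302
```

View pics/s4c.png

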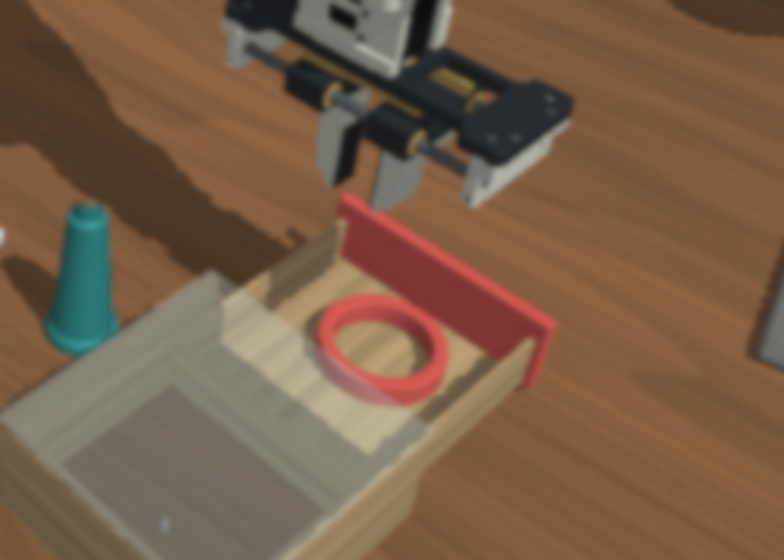

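View pics/w4.png

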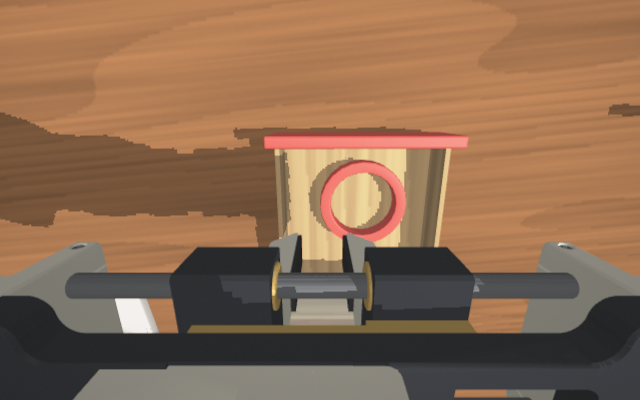

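```bash
python3 -c "
from h import *
d=load('w4'); hsv=cv2.cvtColor(d['img'],cv2.COLOR_BGR2HSV)
m=(((hsv[...,0]<8)|(hsv[...,0]>170))&(hsv[...,1]>120)).astype(np.uint8); m[:158]=0
c=max(cv2.findContours(m,0,1)[0],key=len); e=cv2.fitEllipse(c); print(e, cv2.boundingRect(c))
print(onplane(d,e[0][0],e[0][1],.030)); print(pt(d,np.array([363.]),np.array([167.])), pt(d,np.array([363.]),np.array([236.])),pt(d,np.array([324.,402]),np.array([200.,200])))
print(onplane(d,363.,159.,.034))
for p in [(.5418,.2697,.034),(.5453,.3055,.034),(.5395,.2709,.1)]: print(proj(d,np.array(p)))
print(d['extrinsics'][:3,3])"
```

```text
((361.6518859863281, 200.57928466796875), (78.62892150878906, 84.96136474609375), 105.43575286865234) (320, 160, 86, 82)
[0.54374409 0.309386   0.03      ]
[[0.51050466 0.31177757 0.03449221]] [[0.57924445 0.30835501 0.03342142]] [[0.53837181 0.2735115  0.03460584]
 [0.54562707 0.34700949 0.03366683]]
[0.5032986  0.31222145 0.034     ]
(np.float64(320.32812570097826), np.float64(203.6251148661128))
(np.float64(358.22170883174675), np.float64(203.7285977468909))
(np.float64(321.2835933159053), np.float64(227.78219847997602))
[0.46231381 0.27844872 0.28906309]
```

Request:
move_arm --steps "0.03 -0.001 0.002 0 186; 0.06 -0.001 0.002 0 186; 0.07 -0.001 0.002 0 186; 0.076 -0.001 0.002 0 186; 0.079 -0.001 0.002 0 186; 0.079 -0.001 0.002 0 186"

```text
clock: 7.28
position: [0.542, 0.2733, 0.0233]
ee_rot: [-1.139, 1.251, 1.138]
force: [1.0, -0.1, 0.4]
width: 0.273
```

```bash
python3 -c "
from h import *
go(.5405,.2727,.0205,84.4)"
```

```text
now [0.542  0.2733 0.0233] jaw 84.54 t 7.28 F [ 1.  -0.1  0.4] w 0.273 q [-0.07  0.72 -0.75  1.75  0.6   0.91  0.41]
shift [ 0.0028  0.0014 -0.0008] turn 0.0025 rows 0.07704448254388516 0.01985485036647715
```

Request:
move_arm --steps "0.002 0.001 0 0 186; 0.002 0.001 0 0 225; 0.002 0.001 0 0 255; 0.002 0.001 0 0 255; 0.002 0.001 0 0 255; 0.002 0.001 0 0 255; 0.002 0.001 0 0 255; 0.002 0.001 0 0 255" --squeeze 25

```text
clock: 7.95
position: [0.5408, 0.2726, 0.0201]
ee_rot: [-1.138, 1.253, 1.138]
force: [-0.0, 0.1, 0.6]
width: 0.003
```

```bash
python3 -c "
from h import *
d=snap('wrist','w5')
d=snap('scene','s5'); cv2.imwrite('pics/s5c.png',cv2.resize(d['img'][180:380,330:610],None,fx=2.8,fy=2.8))"
```

```text
(no output)
```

View pics/s5c.png

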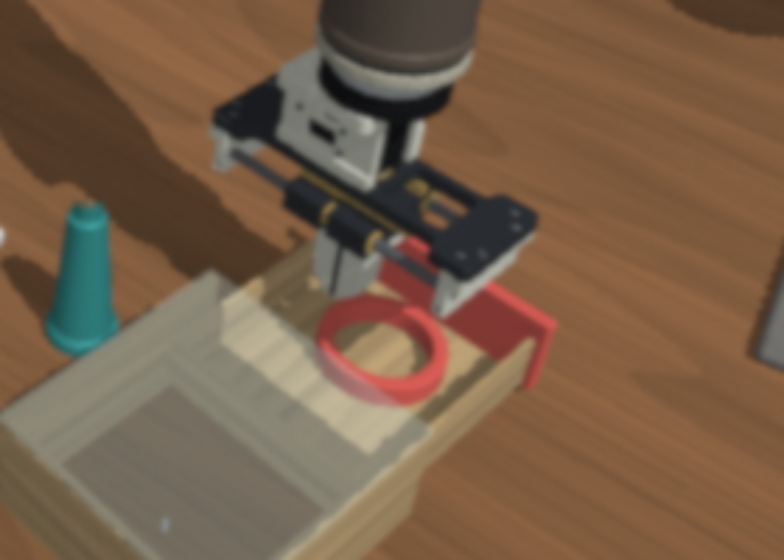

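View pics/w5.png

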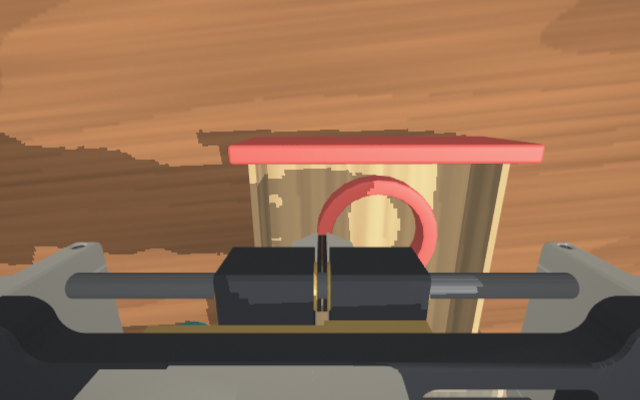

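```bash
python3 -c "
from h import *
for fn,lo in [('w4',158),('w5',170)]:
    d=load(fn)
    m=(d['img'][...,2].astype(int)-d['img'][...,1]>90)
    V,U=np.mgrid[0:400,0:640]; P=pt(d,U.astype(float),V.astype(float),d['z_map'])
    k=m&(V>lo)&(V<275)&(U>300)&(U<450)&(abs(P[...,2]-.034)<.004)&(P[...,0]>.499)
    q=P[k]; A=np.c_[q[:,:2],np.ones(len(q))]
    s=np.linalg.lstsq(A,(q[:,:2]**2).sum(1),rcond=None)[0]; c=s[:2]/2; print(fn,len(q),c,'r',np.sqrt(s[2]+c@c), q.min(0),q.max(0))
for fn in ['s4','s5']:
    d=load(fn)
    m=(d['img'][...,2].astype(int)-d['img'][...,1]>70)
    V,U=np.mgrid[0:400,0:640]; P=pt(d,U.astype(float),V.astype(float),d['z_map'])
    k=m&(P[...,2]>.031)&(P[...,2]<.037)&(P[...,0]>.5)&(P[...,0]<.6)&(P[...,1]>.24)&(P[...,1]<.36)
    q=P[k]; A=np.c_[q[:,:2],np.ones(len(q))]
    s=np.linalg.lstsq(A,(q[:,:2]**2).sum(1),rcond=None)[0]; c=s[:2]/2; print(fn,len(q),c,'r',np.sqrt(s[2]+c@c), q.min(0),q.max(0))
    print(proj(d,np.array([.5408,.2726,.020])), (np.array(proj(d,np.array([.5408,.2726,.020])))-[330,180])*2.8)
"
```

```text
w4 2074 [0.54559998 0.30961229] r 0.035700985042822105 [0.50600645 0.26963561 0.0300436 ] [0.58571187 0.35006998 0.0365089 ]
w5 2562 [0.5452788  0.30969464] r 0.035645664871644445 [0.50581152 0.27072339 0.03008953] [0.57032508 0.34997592 0.03653791]
s4 502 [0.54817642 0.30959278] r 0.03577210576865691 [0.50701065 0.26949653 0.03101472] [0.5847343  0.34944822 0.03680583]
(np.float64(449.69425873983073), np.float64(293.6541889390297)) [335.14392447 318.23172903]
s5 421 [0.54848485 0.31051959] r 0.035150447332115045 [0.50685569 0.27208772 0.03101132] [0.58485887 0.3494612  0.03669571]
(np.float64(449.69425873983073), np.float64(293.6541889390297)) [335.14392447 318.23172903]
```

```bash
python3 -c "
from h import *
d=load('s5')
V,U=np.mgrid[0:400,0:640]; P=pt(d,U.astype(float),V.astype(float),d['z_map'])
for v in range(268,300,2):
  print(v,[tuple((P[v,u]*1000).round().astype(int)) for u in range(444,468,4)], [tuple(d['img'][v,u]) for u in (452,456)])
cv2.imwrite('pics/s5d.png',cv2.resize(d['img'][255:325,420:520],None,fx=8,fy=8,interpolation=0))
"
```

```text
268 [(np.int64(552), np.int64(257), np.int64(83)), (np.int64(554), np.int64(266), np.int64(90)), (np.int64(581), np.int64(286), np.int64(122)), (np.int64(582), np.int64(293), np.int64(127)), (np.int64(580), np.int64(299), np.int64(130)), (np.int64(577), np.int64(304), np.int64(132))] [(np.uint8(51), np.uint8(52), np.uint8(51)), (np.uint8(33), np.uint8(30), np.uint8(29))]
270 [(np.int64(553), np.int64(259), np.int64(80)), (np.int64(553), np.int64(266), np.int64(84)), (np.int64(553), np.int64(274), np.int64(90)), (np.int64(581), np.int64(293), np.int64(122)), (np.int64(580), np.int64(300), np.int64(126)), (np.int64(543), np.int64(291), np.int64(94))] [(np.uint8(83), np.uint8(88), np.uint8(86)), (np.uint8(67), np.uint8(70), np.uint8(68))]
272 [(np.int64(551), np.int64(258), np.int64(73)), (np.int64(552), np.int64(266), np.int64(79)), (np.int64(553), np.int64(274), np.int64(86)), (np.int64(555), np.int64(282), np.int64(92)), (np.int64(556), np.int64(290), np.int64(98)), (np.int64(542), np.int64(291), np.int64(89))] [(np.uint8(95), np.uint8(101), np.uint8(100)), (np.uint8(107), np.uint8(1
[... 4182 characters left out ...]
4(35)), (np.int64(559), np.int64(279), np.int64(32)), (np.int64(543), np.int64(279), np.int64(20)), (np.int64(534), np.int64(283), np.int64(16)), (np.int64(528), np.int64(287), np.int64(15)), (np.int64(524), np.int64(293), np.int64(17))] [(np.uint8(55), np.uint8(66), np.uint8(122)), (np.uint8(63), np.uint8(84), np.uint8(109))]
298 [(np.int64(569), np.int64(277), np.int64(33)), (np.int64(563), np.int64(281), np.int64(32)), (np.int64(542), np.int64(279), np.int64(14)), (np.int64(538), np.int64(285), np.int64(16)), (np.int64(533), np.int64(290), np.int64(16)), (np.int64(529), np.int64(296), np.int64(17))] [(np.uint8(62), np.uint8(83), np.uint8(103)), (np.uint8(67), np.uint8(90), np.uint8(106))]
```

View pics/s5d.png

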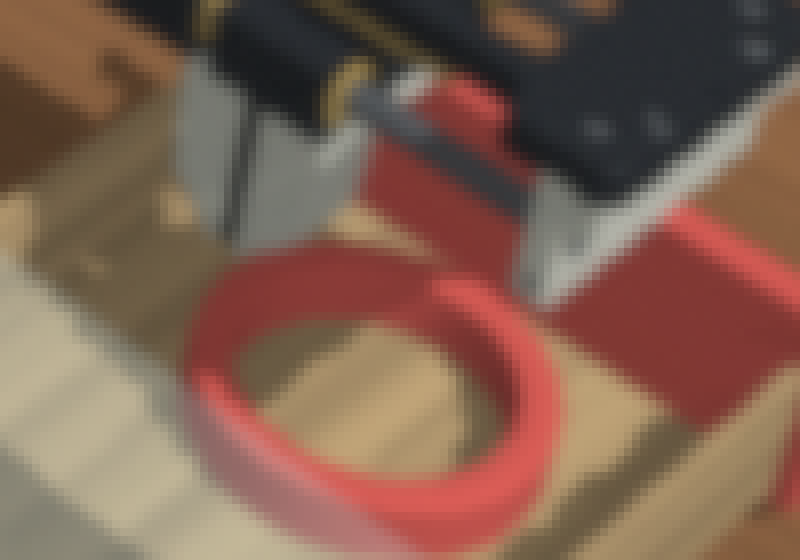

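```bash
python3 -c "
from h import *
for fn,tcp in [('s1',(.5763,.2997,.0317)),('s4',(.5395,.2709,.1003)),('s5',(.5408,.2726,.0201))]:
    d=load(fn); V,U=np.mgrid[0:400,0:640]; P=pt(d,U.astype(float),V.astype(float),d['z_map'])
    hsv=cv2.cvtColor(d['img'],cv2.COLOR_BGR2HSV)
    k=(np.linalg.norm(P[...,:2]-np.array(tcp[:2]),axis=-1)<.035)&(hsv[...,1]<50)&(hsv[...,2]>80)&(P[...,2]>tcp[2]-.01)&(P[...,2]<tcp[2]+.08)
    q=P[k]; print(fn,len(q),'z quantiles above tcp',(np.quantile(q[:,2],[0,.02,.05,.5,1])-tcp[2]).round(4)); b=q[q[:,2]<np.quantile(q[:,2],.05)]; print(b.mean(0).round(4), np.quantile(q,[.03,.97],axis=0).round(4))
    print('proj tcp',proj(d,np.array(tcp)))
"
```

```text
s1 327 z quantiles above tcp [0.0317 0.0349 0.038  0.0569 0.0777]
[0.5887 0.2975 0.0666] [[0.5751 0.2827 0.0667]
 [0.5912 0.3174 0.1053]]
proj tcp (np.float64(452.76427442274917), np.float64(307.6034557354277))
s4 402 z quantiles above tcp [0.0347 0.0383 0.0419 0.0617 0.0797]
[0.5519 0.2683 0.139 ] [[0.5379 0.2429 0.14  ]
 [0.5555 0.3023 0.1788]]
proj tcp (np.float64(455.8596815526981), np.float64(261.0399681810504))
s5 317 z quantiles above tcp [0.0307 0.0343 0.0378 0.0572 0.0784]
[0.5529 0.2699 0.0548] [[0.5397 0.2553 0.0553]
 [0.556  0.2909 0.0944]]
proj tcp (np.float64(449.7020431887478), np.float64(293.61670884249656))
```

```bash
python3 -c "
from h import *
d=load('w4')
for z in (.1,.115,.132): print(z,proj(d,np.array([.5395,.2709,z])))
V,U=np.mgrid[0:400,0:640]; P=pt(d,U.astype(float),V.astype(float),d['z_map'])
for v in range(232,252,3): print(v,[tuple((P[v,u]*1000).round().astype(int).tolist()) for u in (282,290,298,347,355,363)])
print(np.round(d['extrinsics'],3))
d=load('w1')
V,U=np.mgrid[0:400,0:640]; P=pt(d,U.astype(float),V.astype(float),d['z_map'])
for v in range(232,252,3): print(v,[tuple((P[v,u]*1000).round().astype(int).tolist()) for u in (310,318,328,334)])
"
```

```text
0.1 (np.float64(321.2835933159053), np.float64(227.78219847997602))
0.115 (np.float64(321.25996494702105), np.float64(236.29938733922904))
0.132 (np.float64(321.22844095139254), np.float64(247.66266957347491))
232 [(560, 233, 51), (575, 234, 16), (576, 243, 17), (574, 293, 32), (576, 301, 28), (577, 309, 29)]
235 [(564, 232, 50), (529, 253, 134), (530, 258, 131), (531, 287, 135), (577, 300, 34), (578, 308, 33)]
238 [(528, 249, 138), (528, 254, 139), (531, 258, 135), (532, 287, 138), (532, 291, 138), (581, 308, 35)]
241 [(529, 249, 141), (529, 254, 142), (530, 258, 140), (533, 287, 140), (532, 291, 142), (532, 295, 143)]
244 [(528, 250, 147), (528, 255, 147), (531, 259, 143), (532, 286, 145), (532, 290, 146), (532, 295, 146)]
247 [(528, 251, 150), (528, 255, 151), (530, 259, 147), (533, 286, 147), (532, 290, 150), (532, 294, 150)]
250 [(528, 251, 153), (529, 255, 154), (531, 259, 150), (533, 286, 150), (532, 290, 154), (532, 294, 155)]
[[ 0.094 -0.953 -0.289  0.462]
 [ 0.996  0.09   0.027  0.278]
 [ 0.    -0.29   0.957  0.289]
 [ 0.     0.     0.     1.   ]]
232 [(582, 283, 1), (584, 293, -1), (584, 305, 2), (585, 312, 1)]
235 [(515, 297, 165), (516, 302, 162), (515, 308, 166), (588, 312, 2)]
238 [(514, 297, 170), (517, 302, 166), (516, 308, 167), (516, 311, 169)]
241 [(514, 298, 173), (517, 302, 170), (516, 308, 173), (516, 311, 173)]
244 [(515, 298, 177), (516, 302, 174), (515, 308, 177), (516, 311, 177)]
247 [(515, 298, 181), (517, 302, 177), (516, 308, 180), (516, 311, 181)]
250 [(490, 303, 233), (517, 302, 181), (515, 307, 185), (490, 311, 235)]
```

The checks disagree. The cameras put the fingertips about 31 mm above the reported TCP (wrist z_map 0.131 against 0.100; scene the same). The fingers therefore closed above the ring, and the ring has not moved. I'll reopen and go down by that offset, creeping at the end.

Request:
move_arm --steps "0 0 0 0 186; 0 0 0 0 186; 0 0 0 0 186; 0 0 0 0 186; 0.006 0 0 0 186; 0.012 0 0 0 186; 0.018 0 0 0 186; 0.022 0 0 0 186; 0.024 0 0 0 186; 0.024 0 0 0 186"

```text
clock: 8.88
position: [0.5403, 0.2723, -0.0048]
ee_rot: [-1.138, 1.254, 1.139]
force: [-0.5, 0.7, -0.0]
width: 0.272
```

```bash
python3 -c "
from h import *
go(.5405,.2727,.0205,84.4)
d=snap('wrist','w6')
d=snap('scene','s6'); cv2.imwrite('pics/s6d.png',cv2.resize(d['img'][255:325,420:520],None,fx=8,fy=8,interpolation=2))
d=load('w6')
V,U=np.mgrid[0:400,0:640]; P=pt(d,U.astype(float),V.astype(float),d['z_map'])
for v in range(232,252,3): print(v,[tuple((P[v,u]*1000).round().astype(int).tolist()) for u in (282,290,298,347,355,363)])
"
```

```text
now [ 0.5403  0.2723 -0.0048] jaw 84.51 t 8.88 F [-0.5  0.7 -0. ] w 0.272 q [-0.08  0.75 -0.72  1.77  0.63  0.87  0.38]
shift [-0.0253 -0.0001  0.0004] turn 0.002 rows 0.6059666432841292 0.016014043151914233
232 [(532, 248, 17), (533, 253, 16), (533, 258, 16), (536, 289, 16), (536, 295, 17), (537, 300, 16)]
235 [(534, 247, 16), (529, 255, 29), (531, 259, 26), (533, 289, 28), (539, 294, 16), (539, 300, 17)]
238 [(529, 251, 34), (529, 255, 34), (531, 259, 30), (532, 288, 33), (532, 293, 34), (541, 300, 16)]
241 [(529, 251, 38), (529, 256, 38), (531, 260, 33), (533, 288, 35), (533, 292, 38), (533, 297, 37)]
244 [(529, 252, 41), (529, 256, 42), (531, 260, 39), (534, 288, 38), (532, 292, 42), (533, 296, 42)]
247 [(529, 252, 46), (529, 257, 46), (531, 260, 42), (534, 287, 42), (533, 292, 45), (533, 296, 46)]
250 [(529, 252, 48), (530, 257, 47), (531, 261, 46), (534, 287, 46), (533, 291, 49), (533, 295, 48)]
```

View pics/s6d.png

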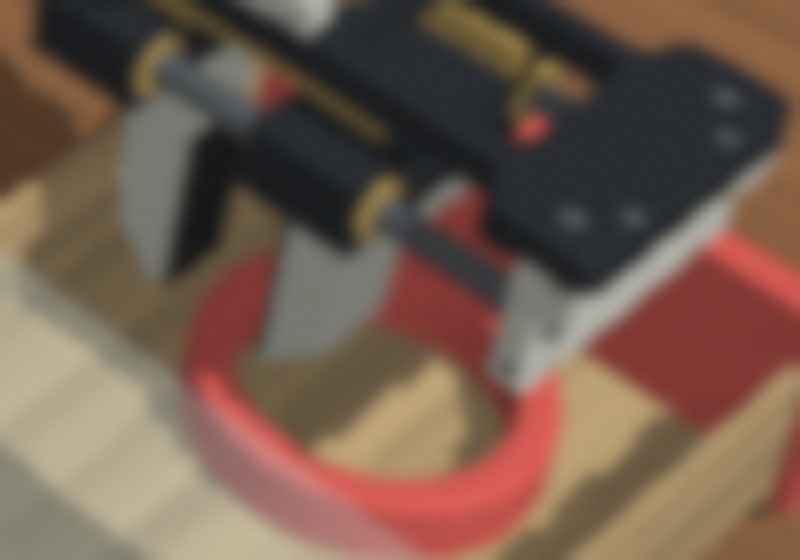

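View pics/w6.png

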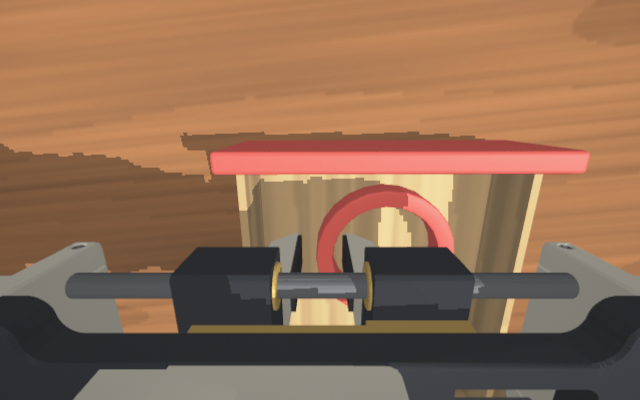

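```bash
python3 -c "
from h import *
d=load('s6'); 
for u,v in [(484,300),(486,298),(480,290),(510,285)]: print(pt(d,np.array([float(u)]),np.array([float(v)])))"
```

```text
[[0.58548767 0.35219343 0.09840701]]
[[0.58688991 0.35490536 0.10620378]]
[[0.57971923 0.33977597 0.10798146]]
[[0.49114071 0.35603384 0.06604624]]
```

Body clear (lowest about 0.095). The fingers straddle the wall; I go down 6 mm more and close.

Request:
move_arm --steps "0.002 0 0 0 186; 0.004 0 0 0 186; 0.006 0 0 0 186; 0.006 0 0 0 186; 0.006 0 0 0 255; 0.006 0 0 0 255; 0.006 0 0 0 255; 0.006 0 0 0 255; 0.006 0 0 0 255; 0.006 0 0 0 255" --squeeze 25

```text
clock: 9.82
position: [0.5408, 0.2727, -0.0099]
ee_rot: [-1.138, 1.253, 1.138]
force: [0.1, -0.1, -0.2]
width: 0.119
```

Gripped: the opening is 11 mm, against a 10 mm wall. I lift and look.

Request:
move_arm --steps "-0.01 0 0 0 255; -0.03 0 0 0 255; -0.06 0 0 0 255; -0.1 0 0 0 255; -0.14 0 0 0 255; -0.18 0 0 0 255; -0.22 0 0 0 255; -0.24 0 0 0 255; -0.24 0 0 0 255"

```text
clock: 10.57
position: [0.5421, 0.2748, 0.2365]
ee_rot: [-1.138, 1.244, 1.136]
force: [1.1, 0.6, -0.5]
width: 0.112
```

```bash
python3 -c "
from h import *
go(.5405,.2727,.2205,84.4)
d=snap('wrist','w7')
d=snap('scene','s7'); cv2.imwrite('pics/s7c.png',cv2.resize(d['img'][100:300,330:610],None,fx=2.8,fy=2.8))"
```

```text
now [0.5421 0.2748 0.2365] jaw 84.53 t 10.57 F [ 1.1  0.6 -0.5] w 0.112 q [ 0.01  0.51 -0.87  1.52  0.4   1.29  0.57]
shift [ 0.0159  0.0015 -0.0023] turn 0.0022 rows 0.38790386048881553 0.017835512177356776
```

View pics/s7c.png

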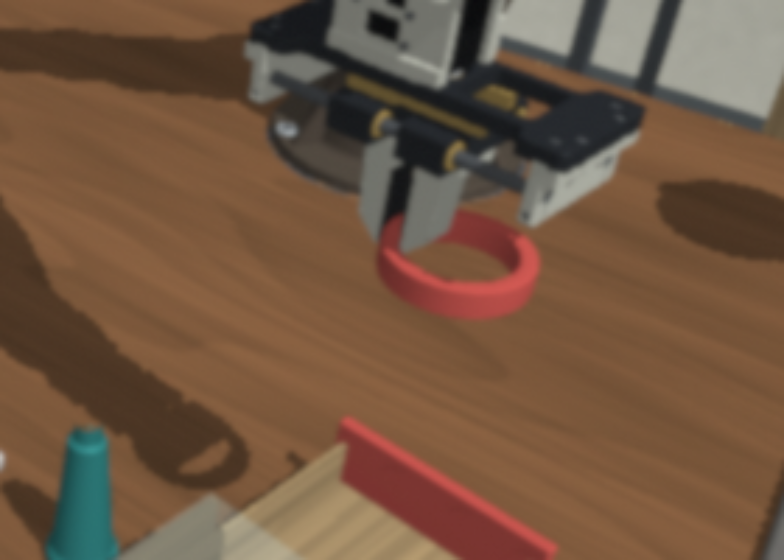

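View pics/w7.png

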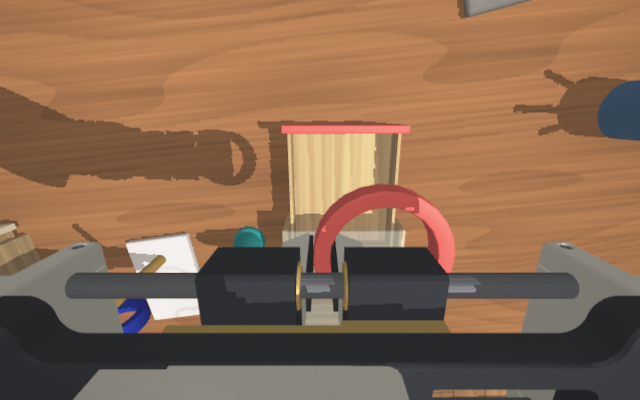

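```bash
cat > ring.py <<'E'
from h import *
import sys
def ring(fn,cam='wrist'):
    s=arm.observe(); M=R.from_rotvec(s['ee_rot']).as_matrix(); p=np.array(s['position'])
    d=load(fn); b=d['img'].astype(int); m=(b[...,2]-b[...,1]>80)
    V,U=np.mgrid[0:400,0:640]; P=pt(d,U.astype(float),V.astype(float),d['z_map'])
    k=m&(np.linalg.norm(P[...,:2]-p[:2],axis=-1)<.12)&(P[...,2]>p[2]-.0)&(P[...,2]<p[2]+.07)
    k&=d['z_map']>0
    q=P[k]; zt=np.quantile(q[:,2],.9); q=q[abs(q[:,2]-zt)<.006]
    A=np.c_[q[:,:2],np.ones(len(q))]; t=np.linalg.lstsq(A,(q[:,:2]**2).sum(1),rcond=None)[0]; c=t[:2]/2
    A=np.c_[q[:,:2]-c,np.ones(len(q))]; pl=np.linalg.lstsq(A,q[:,2],rcond=None)[0]
    print(fn,len(q),'c',c,'r',np.sqrt(t[2]+c@c),'topz',pl[2],'slope deg',np.degrees(pl[:2]))
    print('tool frame offset of ring top centre',M.T@(np.r_[c,pl[2]]-p))
for a in sys.argv[1:]: ring(a)
E
python3 ring.py w7 s7
python3 - <<'E'
from h import *
# peg from scene
d=load('s7'); hsv=cv2.cvtColor(d['img'],cv2.COLOR_BGR2HSV)
V,U=np.mgrid[0:400,0:640]; P=pt(d,U.astype(float),V.astype(float),d['z_map'])
k=(hsv[...,0]>12)&(hsv[...,0]<32)&(hsv[...,1]>90)&(P[...,2]>.1)&(P[...,2]<.22)&(abs(P[...,1])<.05)&(P[...,0]>.58)&(P[...,0]<.75)
q=P[k]; q=q[np.argsort(q[:,2])]; print(len(q)); print(q[::6].round(4))
for p in [(.6622,.001,.15),(.6204,-.0005,.1998),(.662,.001,.178)]: print(proj(d,np.array(p)))
cv2.imwrite('pics/s7p.png',cv2.resize(d['img'][155:310,235:345],None,fx=5,fy=5,interpolation=2)[:600])
E
```

```text
w7 3736 c [0.54445004 0.31009063] r 0.035355588891868774 topz 0.28075530305747876 slope deg [1.14063041 0.07008447]
tool frame offset of ring top centre [-0.04967052 -0.00017723  0.03758009]
s7 419 c [0.5490149  0.31067426] r 0.03555809263197708 topz 0.2772477246347826 slope deg [-1.85139756 -2.49579886]
tool frame offset of ring top centre [-0.04615565 -0.00466002  0.03859595]
299
[[ 6.709e-01 -3.400e-03  1.048e-01]
 [ 6.713e-01  8.800e-03  1.094e-01]
 [ 6.718e-01  6.800e-03  1.134e-01]
 [ 6.694e-01  7.000e-03  1.146e-01]
 [ 6.713e-01  8.000e-04  1.172e-01]
 [ 6.717e-01  4.400e-03  1.218e-01]
 [ 6.710e-01  9.000e-04  1.244e-01]
 [ 6.723e-01 -2.000e-04  1.293e-01]
 [ 6.707e-01 -1.500e-03  1.350e-01]
 [ 6.613e-01  9.400e-03  1.636e-01]
 [ 6.515e-01  4.700e-03  1.677e-01]
 [ 6.624e-01  1.090e-02  1.694e-01]
 [ 6.453e-01  3.700e-03  1.710e-01]
 [ 6.518e-01 -3.000e-04  1.723e-01]
 [ 6.468e-01  2.700e-03  1.735e-01]
 [ 6.599e-01  8.400e-03  1.738e-01]
 [ 6.515e-01  5.000e-03  1.747e-01]
 [ 6.692e-01  2.300e-03  1.755e-01]
 [ 6.665e-01 -3.400e-03  1.759e-01]
 [ 6.674e-01  5.900e-03  1.763e
[... 577 characters left out ...]
01]
 [ 6.337e-01  6.100e-03  1.935e-01]
 [ 6.321e-01  4.500e-03  1.943e-01]
 [ 6.334e-01  5.000e-04  1.953e-01]
 [ 6.324e-01 -5.000e-04  1.966e-01]
 [ 6.254e-01  3.100e-03  1.972e-01]
 [ 7.008e-01  6.700e-03  1.979e-01]
 [ 6.294e-01 -8.000e-04  1.995e-01]
 [ 7.100e-01  6.600e-03  2.003e-01]
 [ 6.261e-01  1.200e-03  2.011e-01]
 [ 7.092e-01  5.800e-03  2.017e-01]
 [ 6.264e-01 -1.200e-03  2.024e-01]
 [ 6.250e-01 -2.500e-03  2.034e-01]
 [ 7.114e-01  3.200e-03  2.037e-01]
 [ 6.213e-01 -9.000e-04  2.046e-01]]
(np.float64(299.8600100658948), np.float64(205.23273191771023))
(np.float64(314.5555077658928), np.float64(174.06610713076918))
(np.float64(299.3289856189165), np.float64(193.00065709983218))
```

View pics/s7p.png

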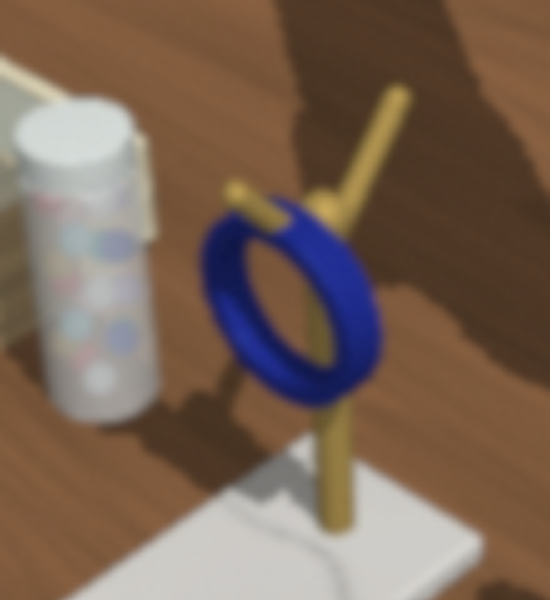

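The bangle is held level, with its centre 37.5 mm along tool z from the TCP. The peg from both cameras is root (0.663, 0.002, 0.15) and tip (0.621, 0, 0.20). I carry it over, turning the jaws along the stand's x.

```bash
python3 -c "
from h import *
go(.5785,-.0005,.2365,2.2)"
```

```text
now [0.5408 0.2727 0.2311] jaw 84.51 t 10.67 F [-0.3 -0.1 -1.6] w 0.117 q [ 0.01  0.52 -0.87  1.52  0.41  1.29  0.57]
shift [-0.0055 -0.0637 -0.2684] turn 1.4366 rows 6.615473611774099 11.492801089165217
```

Request:
move_arm --steps "-0.01 -0.007 -0.03 0.12 255; -0.01 -0.014 -0.06 0.24 255; -0.01 -0.021 -0.09 0.36 255; -0.01 -0.028 -0.12 0.48 255; -0.01 -0.035 -0.15 0.6 255; -0.01 -0.042 -0.18 0.72 255; -0.01 -0.049 -0.21 0.84 255; -0.01 -0.056 -0.24 0.96 255; -0.01 -0.063 -0.268 1.08 255; -0.01 -0.063 -0.268 1.2 255"

```text
clock: 11.5
position: [0.5774, -0.0088, 0.2376]
ee_rot: [-0.207, 1.566, 0.201]
force: [0.6, -0.5, -1.1]
width: 0.117
```

```bash
python3 -c "
from h import *
go(.5785,-.0005,.2365,2.2)"
```

```text
now [ 0.5774 -0.0088  0.2376] jaw 14.9 t 11.5 F [ 0.6 -0.5 -1.1] w 0.117 q [ 0.33  0.39 -0.57  1.59  0.22  1.23 -0.02]
shift [0.0011 0.0077 0.0033] turn 0.2217 rows 0.2031565829039521 1.7736630574983938
```

Request:
move_arm --steps "0 0 0 0.12 255; 0 0 0 0.23 255; 0 0 0 0.23 255; 0 0 0 0.23 255; 0 0 0 0.23 255"

```text
clock: 11.92
position: [0.5772, -0.0001, 0.2391]
ee_rot: [-0.039, 1.572, 0.038]
force: [0.6, 0.0, -0.5]
width: 0.118
```

```bash
python3 -c "
from h import *
go(.5785,-.0005,.2365,2.2)
snap('wrist','w8'); snap('top','t8');d=snap('scene','s8')
cv2.imwrite('pics/s8c.png',cv2.resize(d['img'][100:300,200:440],None,fx=3,fy=3))
d=load('t8'); cv2.imwrite('pics/t8c.png',cv2.resize(d['img'][140:260,240:400],None,fx=5,fy=5)) "; python3 ring.py w8 s8 t8
```

```text
now [ 5.772e-01 -1.000e-04  2.391e-01] jaw 2.81 t 11.92 F [ 0.6  0.  -0.5] w 0.118 q [ 0.29  0.38 -0.53  1.6   0.2   1.22 -0.23]
shift [ 0.0026 -0.0004  0.0013] turn 0.0107 rows 0.07130512093161628 0.0853461326580286
w8 3835 c [0.61357349 0.00361273] r 0.03535354575611122 topz 0.2831061469035034 slope deg [-0.0085115  -0.71841128]
tool frame offset of ring top centre [-0.04341223  0.00209653  0.03607713]
s8 265 c [0.61680737 0.00557049] r 0.034700919828568204 topz 0.281964586135458 slope deg [-1.21076469  0.7093171 ]
tool frame offset of ring top centre [-0.04227277  0.00390025  0.03940011]Traceback (most recent call last):
  File "ring.py", line 14, in <module>
    for a in sys.argv[1:]: ring(a)
                           ~~~~^^^
  File "ring.py", line 9, in ring
    q=P[k]; zt=np.quantile(q[:,2],.9); q=q[abs(q[:,2]-zt)<.006]
               ~~~~~~~~~~~^^^^^^^^^^^
    return _quantile_unchecked(
        a, q, axis, out, overwrite_input, method, keepdims, weights)
    return _ureduce(a,
                    func=_quantile_ureduce_func,
    ...<5 lines>...
                    overwrite_input=overwrite_input,
                    method=method)
    r = func(a, **kwargs)
    result = _quantile(arr,
                       quantiles=q,
    ...<2 lines>...
                       out=out,
                       weights=wgt)
    slices_having_nans = np.isnan(arr[-1, ...])
                                  ~~~^^^^^^^^^
IndexError: index -1 is out of bounds for axis 0 with size 0
```

View pics/s8c.png

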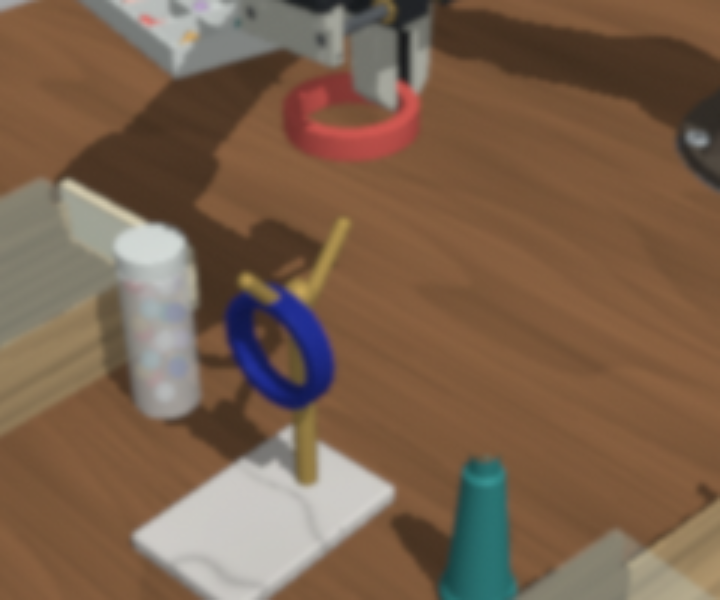

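View pics/t8c.png

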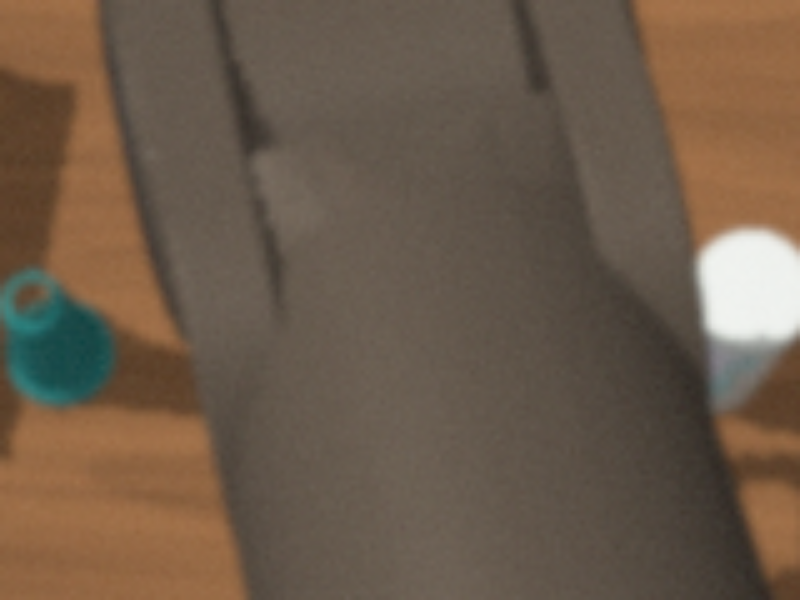

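View pics/w8.png

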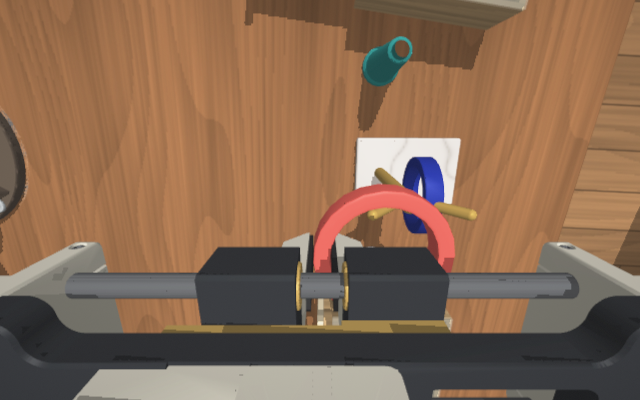

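```bash
python3 - <<'E'
from h import *
root=np.array([.6622,.001,.15]); tip=np.array([.6204,-.0005,.1998])
for fn in ['w8','s8','t3']:
    d=load(fn); hsv=cv2.cvtColor(d['img'],cv2.COLOR_BGR2HSV)
    V,U=np.mgrid[0:400,0:640]; P=pt(d,U.astype(float),V.astype(float),d['z_map'])
    k=(hsv[...,0]>12)&(hsv[...,0]<32)&(hsv[...,1]>90)&(P[...,2]>.182)&(P[...,2]<.215)&(abs(P[...,1])<.03)&(P[...,0]>.60)&(P[...,0]<.65)&(d['z_map']>0)
    q=P[k]
    if len(q)<8: print(fn,len(q)); continue
    # fit axis with fixed radius 5, direction fixed 50deg & yaw 2.2: solve offset
    from scipy.optimize import least_squares
    ya=np.radians(2.2); a=np.radians(50); u=np.array([-np.cos(a)*np.cos(ya),-np.cos(a)*np.sin(ya),np.sin(a)])
    o=d['extrinsics'][:3,3]
    n1=np.array([-np.sin(ya),np.cos(ya),0]); n2=np.cross(u,n1)
    r=least_squares(lambda x: np.linalg.norm((q-(root+x[0]*n1+x[1]*n2))-np.outer((q-(root+x[0]*n1+x[1]*n2))@u,u),axis=1)-.005,[0.,0.],loss='soft_l1',f_scale=.001).x
    R0=root+r[0]*n1+r[1]*n2; s=(q-R0)@u
    # axis at z=.15
    A=R0+u*(.15-R0[2])/u[2]; print(fn,len(q),'axis at z=.15',A.round(4),'tip s max',s.max().round(4),'tip',(A+.065*u).round(4))
E
python3 -c "
from h import *
st()"
```

```text
w8 202 axis at z=.15 [0.6638 0.001  0.15  ] tip s max 0.07 tip [ 6.220e-01 -6.000e-04  1.998e-01]
s8 84 axis at z=.15 [0.6643 0.001  0.15  ] tip s max 0.0681 tip [ 6.226e-01 -6.000e-04  1.998e-01]
t3 50 axis at z=.15 [0.6632 0.0011 0.15  ] tip s max 0.0709 tip [ 6.214e-01 -5.000e-04  1.998e-01]
t 12.0667 p [ 5.776e-01 -2.000e-04  2.397e-01] F [ 0.34 -0.23 -0.78] w 0.11417635888860214 q [ 0.289  0.38  -0.529  1.594  0.2    1.222 -0.23 ]
[[-6.000e-04 -4.700e-02  9.989e-01]
 [-0.000e+00  9.989e-01  4.700e-02]
 [-1.000e+00  0.000e+00 -6.000e-04]]
```

Request:
move_arm --steps "0 -0.003 0.0045 0.01 255; 0.02 -0.003 0.0045 0.01 255; 0.04 -0.003 0.0045 0.01 255; 0.055 -0.003 0.0045 0.01 255; 0.065 -0.003 0.0045 0.01 255; 0.07 -0.003 0.0045 0.01 255; 0.07 -0.003 0.0045 0.01 255; 0.07 -0.003 0.0045 0.01 255"

```text
clock: 12.73
position: [0.5829, -0.003, 0.1706]
ee_rot: [-0.027, 1.57, 0.028]
force: [0.4, -0.2, -1.1]
width: 0.111
```

```bash
python3 -c "
from h import *
go(.5785,-.0005,.2365,2.2)
snap('wrist','w9');d=snap('scene','s9')
cv2.imwrite('pics/s9c.png',cv2.resize(d['img'][140:260,240:400],None,fx=5,fy=5)) "; python3 ring.py w9 s9
```

```text
now [ 0.5829 -0.003   0.1706] jaw 2.0 t 12.73 F [ 0.4 -0.2 -1.1] w 0.111 q [ 0.28  0.44 -0.51  1.68  0.24  1.08 -0.27]
shift [-0.0659  0.0026 -0.0043] turn -0.0035 rows 1.585330846769857 0.027684350983781886
w9 3817 c [6.19140342e-01 3.97514421e-04] r 0.035349442749298236 topz 0.2146004382104255 slope deg [ 0.12541827 -0.6995253 ]
tool frame offset of ring top centre [-0.04344451  0.00201703  0.03614693]
s9 263 c [0.62260584 0.00225025] r 0.034660986215350076 topz 0.2137247158355445 slope deg [-1.0081211   0.10842396]
tool frame offset of ring top centre [-0.04256299  0.00374779  0.03967348]
```

View pics/s9c.png

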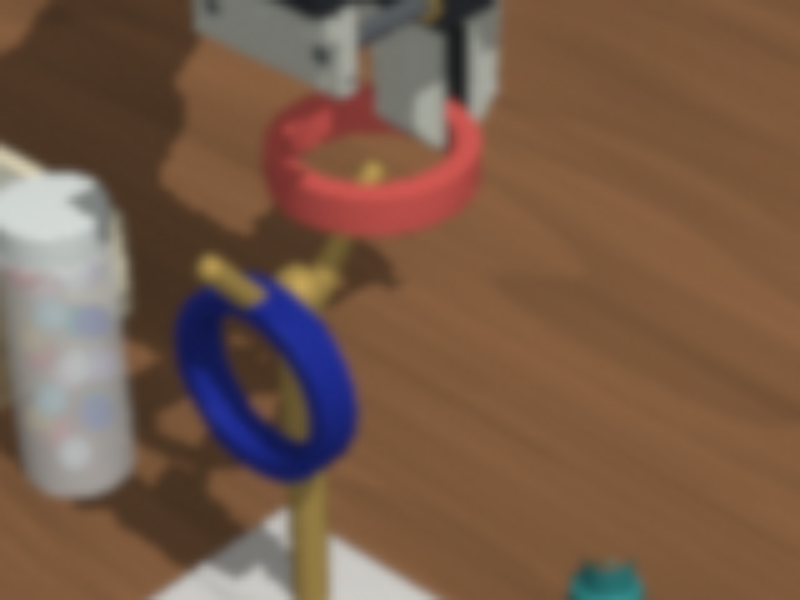

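View pics/w9.png

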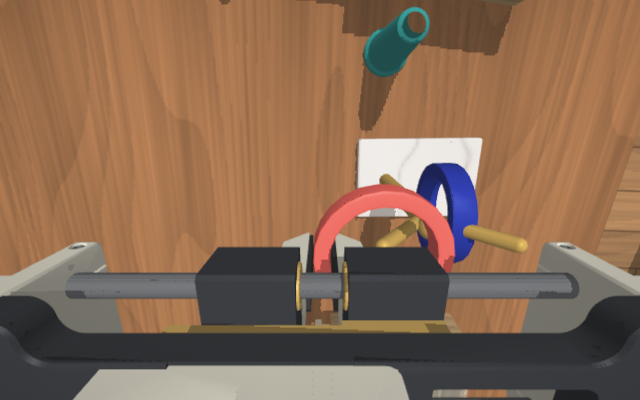

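The tip shows through the bangle's hole in both views. I lower the last part slowly, watching the force.

Request:
move_arm --steps "0.004 0 -0.001 0 255; 0.008 0 -0.001 0 255; 0.011 0 -0.001 0 255; 0.014 0 -0.001 0 255; 0.015 0 -0.001 0 255; 0.015 0 -0.001 0 255"

```text
clock: 13.33
position: [0.5812, -0.0031, 0.1547]
ee_rot: [-0.027, 1.571, 0.027]
force: [-0.4, -0.2, -1.2]
width: 0.12
```

```bash
python3 -c "
from h import *
go(.5785,-.0005,.2365,2.2)
snap('wrist','w10');d=snap('scene','s10')
cv2.imwrite('pics/s10c.png',cv2.resize(d['img'][140:260,240:400],None,fx=5,fy=5)) "; python3 ring.py w10 s10
```

```text
now [ 0.5812 -0.0031  0.1547] jaw 2.0 t 13.33 F [-0.4 -0.2 -1.2] w 0.12 q [ 0.28  0.46 -0.51  1.7   0.25  1.05 -0.28]
shift [-0.0818  0.0026 -0.0026] turn -0.0034 rows 1.9647838239922433 0.027521663640817606
w10 3822 c [6.17494122e-01 2.23940720e-04] r 0.03536407230678268 topz 0.19860859510677717 slope deg [ 0.03585404 -0.71213525]
tool frame offset of ring top centre [-0.04356589  0.00197908  0.0361192 ]
s10 261 c [0.62070872 0.00189816] r 0.03481576935640067 topz 0.19740944394493337 slope deg [-0.62361724  0.94299134]
tool frame offset of ring top centre [-0.04236684  0.00354006  0.03939032]
```

View pics/s10c.png

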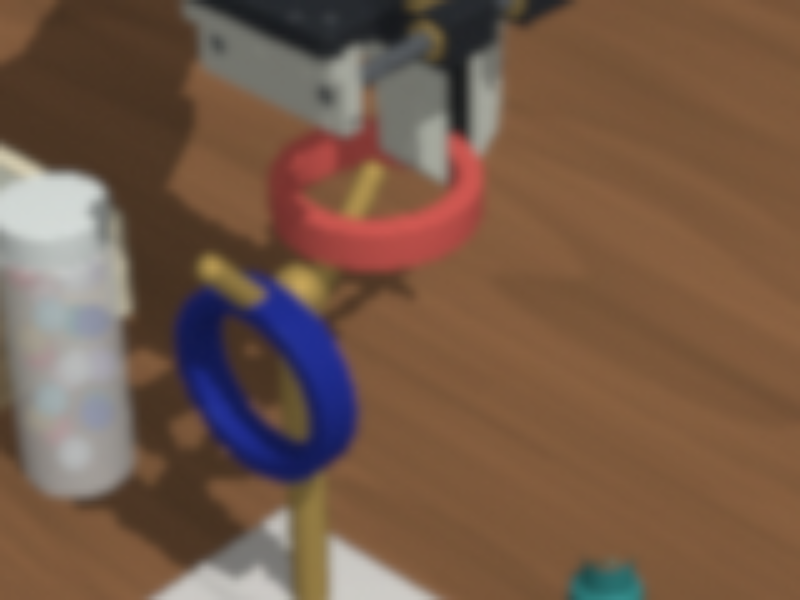

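Request:
move_arm --steps "0.001 0 0 0 255; 0.002 0 0 0 255; 0.003 0 0 0 255; 0.003 0 0 0 255; 0.003 0 0 0 255"

```text
clock: 13.85
position: [0.5814, -0.003, 0.152]
ee_rot: [-0.027, 1.571, 0.027]
force: [0.9, 0.2, -0.3]
width: 0.118
```

No contact yet and the tip is through. Release with a small opening.

Request:
move_arm --steps "0 0 0 0 215; 0 0 0 0 208; 0 0 0 0 202; 0 0 0 0 200; 0 0 0 0 200; 0 0 0 0 200; 0 0 0 0 200; 0 0 0 0 200"

```text
clock: 14.52
position: [0.5815, -0.003, 0.1521]
ee_rot: [-0.028, 1.571, 0.027]
force: [0.1, -0.2, -0.2]
width: 0.219
```

```bash
python3 -c "
from h import *
st()
snap('wrist','w11');d=snap('scene','s11')
cv2.imwrite('pics/s11c.png',cv2.resize(d['img'][140:260,240:400],None,fx=5,fy=5)) "
```

```text
t 14.5167 p [ 0.5815 -0.003   0.1521] F [ 0.14 -0.2  -0.22] w 0.21949902878002409 q [ 0.274  0.458 -0.507  1.707  0.252  1.042 -0.282]
[[ 1.000e-04 -3.500e-02  9.994e-01]
 [-1.000e-04  9.994e-01  3.500e-02]
 [-1.000e+00 -1.000e-04  1.000e-04]]
```

View pics/s11c.png

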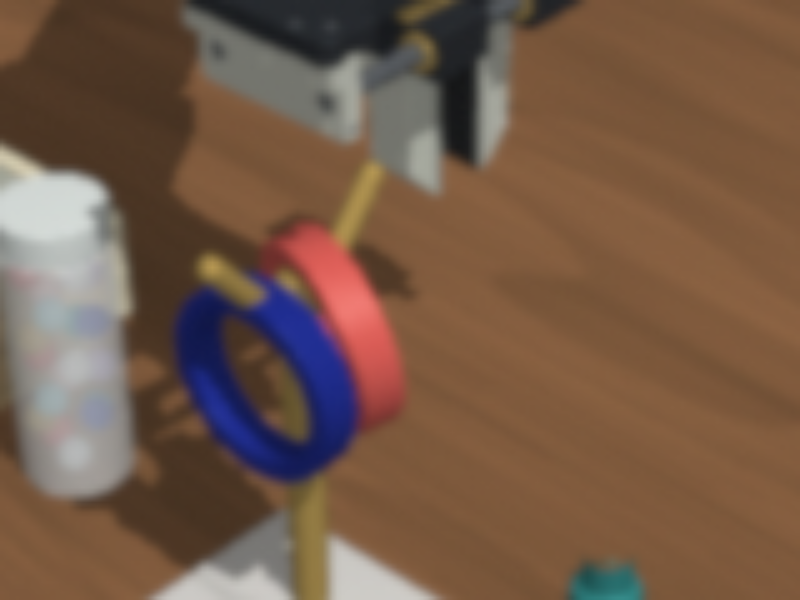

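View pics/w11.png

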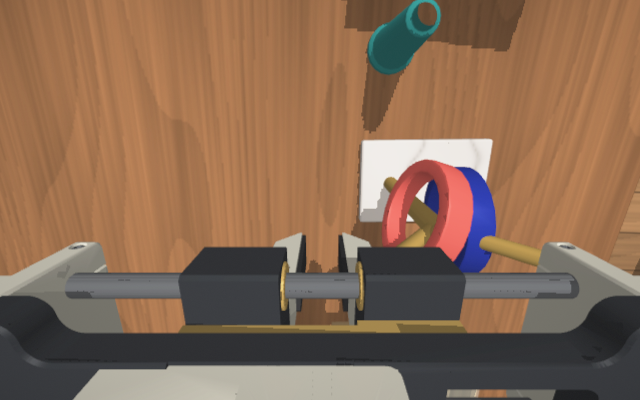

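The coral bangle hangs on the near arm and the fingers are free of it. I retreat up and back, then go to the drawer front.

Request:
move_arm --steps "0 0 -0.003 0 200; -0.01 0 -0.01 0 200; -0.03 0 -0.03 0 200; -0.05 0 -0.06 0 200; -0.07 0 -0.1 0 200; -0.08 0 -0.14 0 200; -0.08 0.02 -0.15 -0.12 255; -0.08 0.06 -0.15 -0.24 255; -0.08 0.1 -0.15 -0.36 255; -0.08 0.14 -0.15 -0.48 255"

```text
clock: 15.45
position: [0.4258, 0.1325, 0.2333]
ee_rot: [-0.408, 1.53, 0.405]
force: [1.1, 0.8, -0.6]
width: 0.014
```

```bash
python3 -c "
from h import *
go(.42,.316,.15,84.5)"
```

```text
now [0.4258 0.1325 0.2333] jaw 29.72 t 15.45 F [ 1.1  0.8 -0.6] w 0.014 q [ 0.23  0.18 -0.74  1.88  0.14  1.12 -0.04]
shift [0.0831 0.1624 0.0858] turn -0.956 rows 4.834169387012529 7.648052428627311
```

Request:
move_arm --steps "0 0.03 0.015 -0.12 255; 0 0.06 0.03 -0.24 255; 0 0.09 0.045 -0.36 255; 0 0.12 0.06 -0.48 255; 0 0.15 0.075 -0.6 255; 0.02 0.162 0.086 -0.72 255; 0.05 0.162 0.086 -0.84 255; 0.083 0.162 0.086 -0.956 255; 0.083 0.162 0.086 -0.956 255; 0.083 0.162 0.086 -0.956 255"

```text
clock: 16.28
position: [0.4207, 0.3139, 0.1488]
ee_rot: [-1.133, 1.26, 1.134]
force: [0.1, 0.6, -0.2]
width: 0.005
```

```bash
python3 -c "
from h import *
go(.435,.3146,.006,84.5)
d=snap('top','t12');snap('scene','s12');cv2.imwrite('pics/t12c.png',cv2.resize(d['img'][110:320,100:360],None,fx=2.8,fy=2.8))"
```

```text
now [0.4207 0.3139 0.1488] jaw 84.09 t 16.28 F [ 0.1  0.6 -0.2] w 0.005 q [-0.07  0.48 -0.92  1.82  0.44  1.06  0.31]
shift [ 0.1428 -0.0144  0.0025] turn -0.0071 rows 3.4417272816155653 0.056586270299589535
```

View pics/t12c.png

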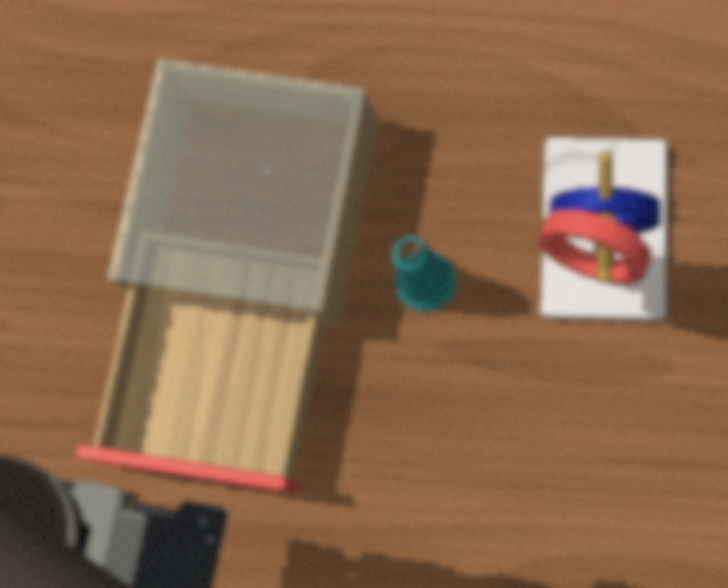

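View pics/s12.png

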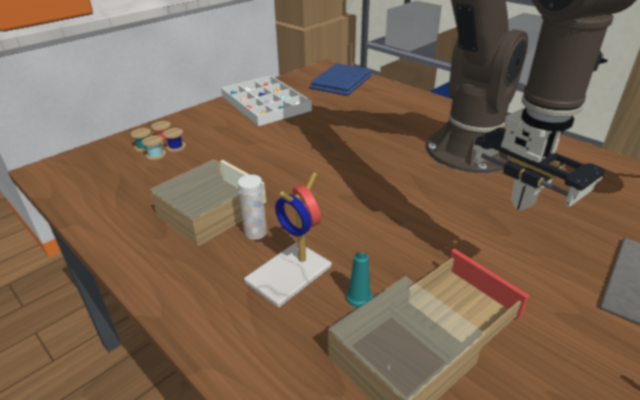

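The drawer is open and empty, and the bangle is on the stand; the jar and cone are standing. I descend in front of the panel, then push slowly.

Request:
move_arm --steps "0.03 0 0 0 255; 0.07 0 0 0 255; 0.11 0 0 0 255; 0.13 0 0 0 255; 0.14 0 0 0 255; 0.14 -0.005 0 0 255; 0.14 -0.01 0 0 255; 0.14 -0.015 0 0 255; 0.14 -0.02 0 0 255; 0.14 -0.025 0 0 255"

```text
clock: 17.22
position: [0.4483, 0.3129, 0.0105]
ee_rot: [-1.134, 1.253, 1.134]
force: [-0.0, -0.1, -0.8]
width: 0.004
```

```bash
python3 -c "
from h import *
go(.59,.2998,.008,84.5)
d=snap('scene','s13');cv2.imwrite('pics/s13c.png',cv2.resize(d['img'][180:380,330:610],None,fx=2.8,fy=2.8))"
```

```text
now [0.4483 0.3129 0.0105] jaw 84.21 t 17.22 F [-0.  -0.1 -0.8] w 0.004 q [-0.17  0.67 -0.78  1.91  0.64  0.82  0.18]
shift [ 0.0028 -0.1423  0.0012] turn -0.0051 rows 3.4130006277623446 0.040528452296084566
```

View pics/s13c.png

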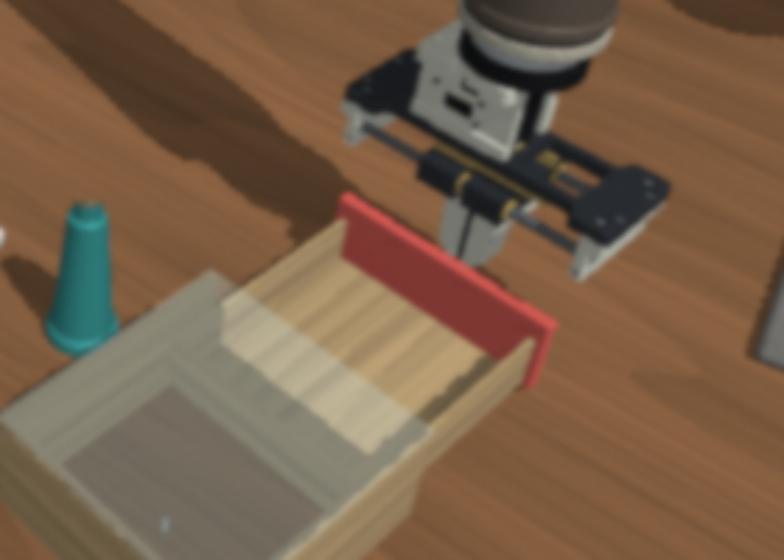

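Request:
move_arm --steps "0 -0.008 0 0 255; 0 -0.016 0 0 255; 0 -0.024 0 0 255; 0 -0.032 0 0 255; 0 -0.04 0 0 255; 0 -0.048 0.001 0 255; 0 -0.056 0.001 0 255; 0 -0.064 0.001 0 255; 0 -0.072 0.001 0 255; 0 -0.08 0.001 0 255"

```text
clock: 18.1
position: [0.5267, 0.3052, 0.0088]
ee_rot: [-1.135, 1.256, 1.136]
force: [-4.8, -0.2, 1.1]
width: 0.006
```

Request:
move_arm --steps "0 -0.008 0 0 255; 0 -0.016 0 0 255; 0 -0.022 0 0 255; 0 -0.028 0 0 255; 0 -0.033 0 0 255; 0 -0.038 0 0 255; 0 -0.042 0 0 255; 0 -0.045 0 0 255; 0 -0.045 0 0 255"

```text
clock: 18.85
position: [0.5719, 0.301, 0.0091]
ee_rot: [-1.135, 1.254, 1.135]
force: [-2.7, 0.3, -2.2]
width: 0.009
```

Now I creep to the stop.

Request:
move_arm --steps "0 -0.003 0 0 255; 0 -0.006 0 0 255; 0 -0.008 0 0 255; 0 -0.01 0 0 255; 0 -0.012 0 0 255; 0 -0.014 0 0 255; 0 -0.014 0 0 255"

```text
clock: 19.43
position: [0.5856, 0.2997, 0.0091]
ee_rot: [-1.135, 1.254, 1.135]
force: [-2.9, 1.8, -1.5]
width: 0.003
```

Request:
move_arm --steps "0 -0.002 0 0 255; 0 -0.003 0 0 255; 0 -0.004 0 0 255; 0 -0.005 0 0 255; 0 -0.006 0 0 255; 0 -0.006 0 0 255"

```text
clock: 19.93
position: [0.5913, 0.2991, 0.0091]
ee_rot: [-1.135, 1.255, 1.135]
force: [-3.2, 1.2, -1.3]
width: 0.004
```

Request:
move_arm --steps "0 -0.001 0 0 255; 0 -0.002 0 0 255; 0 -0.003 0 0 255; 0 -0.004 0 0 255; 0 -0.004 0 0 255; 0 -0.004 0 0 255; 0 -0.004 0 0 255; 0 -0.004 0 0 255"

```text
clock: 20.6
position: [0.5929, 0.2989, 0.0091]
ee_rot: [-1.136, 1.257, 1.138]
force: [-10.5, -0.4, 4.2]
width: 0.002
```

At the stop (10.5 N, the same x as the first press). I hold a little longer, then let go and clear away.

Request:
move_arm --steps "0 0 0 0 255; 0 0 0 0 255; 0 0 0 0 255; 0 0 0 0 255; 0 0.03 0 0 255; 0 0.07 0 0 255; 0 0.11 0 0 255; 0 0.15 0 0 255; -0.04 0.17 0 0 255; -0.08 0.17 0 0 255"

```text
clock: 21.43
position: [0.4205, 0.3149, 0.0872]
ee_rot: [-1.14, 1.258, 1.141]
force: [1.6, 0.6, 0.8]
width: 0.001
```

Request:
move_arm --steps "-0.04 0.01 0 0 255; -0.08 0.02 0 0 255; -0.1 0.02 0 0 255; -0.1 0.02 0 0 255; -0.1 0.02 0 0 255; -0.1 0.02 0 0 255; -0.1 0.02 0 0 255; -0.1 0.02 0 0 255; -0.1 0.02 0 0 255; -0.1 0.02 0 0 255"

```text
clock: 22.27
position: [0.4057, 0.3174, 0.1873]
ee_rot: [-1.135, 1.256, 1.136]
force: [-0.4, 0.2, 0.1]
width: 0.007
```

```bash
python3 -c "
from h import *
st()
d=snap('top','t14');snap('scene','s14');cv2.imwrite('pics/t14c.png',cv2.resize(d['img'][110:320,120:500],None,fx=2,fy=2))
hsv=cv2.cvtColor(d['img'],cv2.COLOR_BGR2HSV)
V,U=np.mgrid[0:400,0:640]
for fn in ('top0','t14'):
    d=load(fn); hsv=cv2.cvtColor(d['img'],cv2.COLOR_BGR2HSV)
    red=((hsv[...,0]<6)|(hsv[...,0]>172))&(hsv[...,1]>130)&(U>130)&(U<230)&(V>205)&(V<240)
    us=[u for u in range(150,165) if red[:,u].any()]; vs=[np.where(red[:,u])[0].min()-.5 for u in us]
    us+=list(range(190,210)); vs+=[np.where(red[:,u])[0].min()-.5 for u in range(190,210)]
    p=onplane(d,us,vs,.066);k=np.polyfit(p[:,1],p[:,0],1); print(fn,'inner edge at y=.29:',np.polyval(k,.29))
a,b=load('top0')['img'].astype(int),load('t14')['img'].astype(int)
for n,(u0,u1,v0,v1) in dict(cone=(235,270,190,225),jar=(368,408,182,225),cream=(405,495,150,255)).items(): print(n,abs(a-b)[v0:v1,u0:u1].mean())
"
```

```text
t 22.2667 p [0.4057 0.3174 0.1873] F [-0.43  0.21  0.07] w 0.006899134897094287 q [-0.055  0.428 -0.958  1.795  0.385  1.122  0.329]
[[-1.10e-03 -9.95e-01  9.96e-02]
 [-5.00e-04  9.96e-02  9.95e-01]
 [-1.00e+00  1.00e-03 -6.00e-04]]
top0 inner edge at y=.29: 0.6011560020128403
t14 inner edge at y=.29: 0.601199782781163
cone 2.6386394557823127
jar 3.0315891472868217
cream 2.8646913580246913
```

View pics/t14c.png

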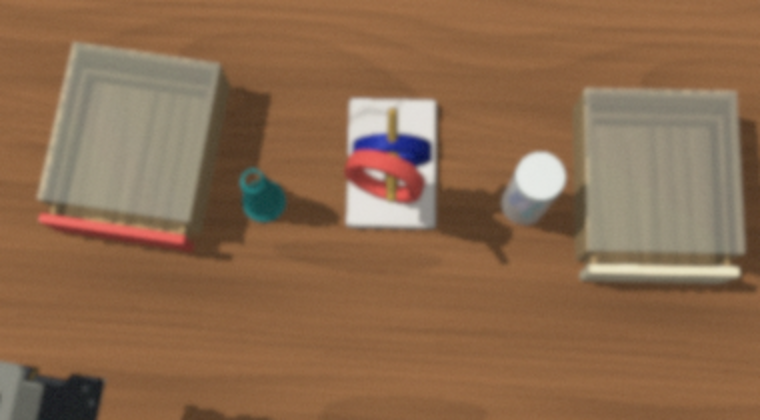

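View pics/s14.png

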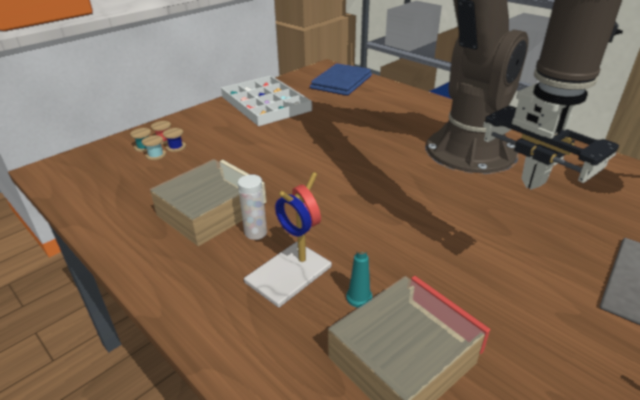

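It is shut, with the panel edge back at 0.6012 as at the start. I wait a further second to confirm it stays, and check the bangle's resting height.

Request:
move_arm --steps "0 0 0 0 255; 0 0 0 0 255; 0 0 0 0 255; 0 0 0 0 255; 0 0 0 0 255; 0 0 0 0 255; 0 0 0 0 255; 0 0 0 0 255; 0 0 0 0 255; 0 0 0 0 255"

```text
clock: 23.2
position: [0.4059, 0.3176, 0.188]
ee_rot: [-1.135, 1.255, 1.135]
force: [-0.0, -0.7, 0.4]
width: 0.002
```

```bash
python3 -c "
from h import *
V,U=np.mgrid[0:400,0:640]
snap('top','t15');snap('scene','s15')
for fn in ('t14','t15'):
    d=load(fn); hsv=cv2.cvtColor(d['img'],cv2.COLOR_BGR2HSV)
    red=((hsv[...,0]<6)|(hsv[...,0]>172))&(hsv[...,1]>130)&(U>130)&(U<230)&(V>205)&(V<240)
    us=list(range(190,210)); vs=[np.where(red[:,u])[0].min()-.5 for u in us]
    print(fn,onplane(d,us,vs,.066)[:,0].mean())
for fn in ('s14','s15','t14','t15'):
    d=load(fn);P=pt(d,U.astype(float),V.astype(float),d['z_map']);b=d['img'].astype(int)
    k=(b[...,2]-b[...,1]>80)&(abs(P[...,1])<.07)&(P[...,0]>.58)&(P[...,0]<.74)&(P[...,2]>.05)&(P[...,2]<.22)
    q=P[k]; print(fn,len(q),np.quantile(q,[.01,.99],axis=0).round(4).tolist())
d=load('s15');cv2.imwrite('pics/s15c.png',cv2.resize(d['img'][160:280,240:400],None,fx=5,fy=5))
"
```

```text
t14 0.5967033604552041
t15 0.5965947489738518
s14 372 [[0.6512, -0.0078, 0.1364], [0.6739, 0.0487, 0.1901]]
s15 367 [[0.6519, -0.0076, 0.1379], [0.6739, 0.0489, 0.1904]]
t14 422 [[0.6352, -0.0233, 0.1164], [0.6697, 0.0433, 0.1911]]
t15 424 [[0.6349, -0.023, 0.1171], [0.6703, 0.0433, 0.1913]]
```

View pics/s15c.png

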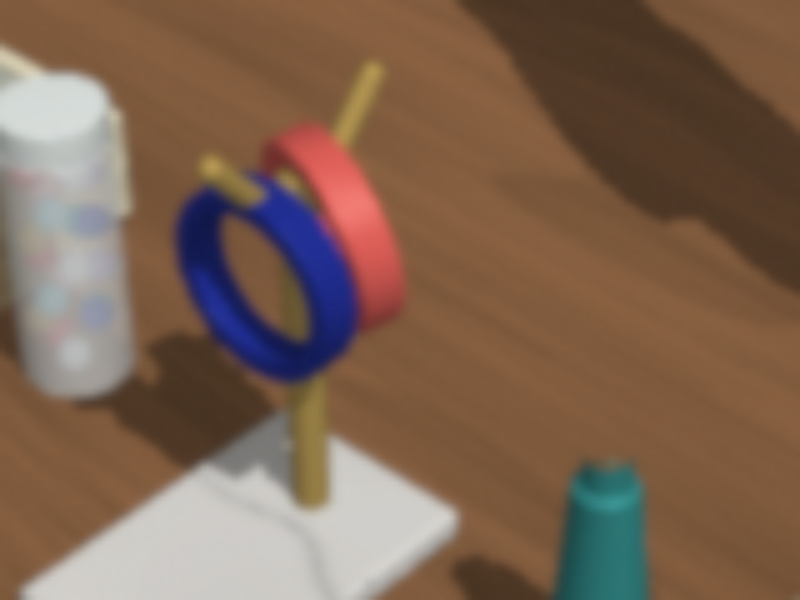

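```bash
cat > fit.py <<'E'
from h import *
from scipy.optimize import least_squares
import sys
V,U=np.mgrid[0:400,0:640]
def surf(q,c,n):
    # signed distance to ring (annular cylinder): r in[31,41], |h|<=9
    w=q-c; h=w@n; r=np.linalg.norm(w-np.outer(h,n),axis=1)
    a=np.abs(r-.036)-.005; b=np.abs(h)-.009
    o=np.hypot(np.maximum(a,0),np.maximum(b,0)); return o+np.minimum(np.maximum(a,b),0)
for col in ('red','blue'):
    Q=[];
    for fn in sys.argv[1:]:
        d=load(fn);P=pt(d,U.astype(float),V.astype(float),d['z_map']);b=d['img'].astype(int)
        m=(b[...,2]-b[...,1]>70) if col=='red' else (b[...,0]-b[...,1]>70)&(b[...,0]-b[...,2]>50)
        m=cv2.erode(m.astype(np.uint8),np.ones((2,2)))>0
        k=m&(abs(P[...,1])<.07)&(P[...,0]>.58)&(P[...,0]<.76)&(P[...,2]>.05)&(P[...,2]<.22); Q.append(P[k])
    q=np.vstack(Q); best=None
    for th in (-20,0,20):
      for e in (-30,0,30):
        t0=np.radians([th,e]); 
        f=lambda x: surf(q,x[:3],np.array([np.cos(x[4])*np.cos(x[3]),np.cos(x[4])*np.sin(x[3]),np.sin(x[4])]))
        r=least_squares(f,np.r_[q.mean(0)-[0,0,.01],t0],loss='soft_l1',f_scale=.0015)
        if best is None or r.cost<best.cost: best=r
    print(col,[len(x) for x in Q],'c',best.x[:3].round(4),'yaw,elev deg',np.degrees(best.x[3:]).round(1),'rms mm',1000*np.sqrt(np.mean(best.fun**2)))
E
python3 fit.py s15 t15; python3 fit.py s15; python3 fit.py t15
```

```text
red [356, 431] c [0.6531 0.0078 0.1485] yaw,elev deg [-15.   -8.8] rms mm 1.2516677764029878
blue [253, 144] c [0.6863 0.002  0.1384] yaw,elev deg [1.8 4.6] rms mm 1.2400062882497243
red [356] c [0.6546 0.0073 0.1484] yaw,elev deg [-14.   -5.2] rms mm 1.1353017957323281
blue [253] c [0.6887 0.0024 0.1384] yaw,elev deg [5.9 0.4] rms mm 1.133023778626598
red [431] c [0.6531 0.0078 0.1484] yaw,elev deg [-15.1  -8.9] rms mm 1.3245110124864996
blue [144] c [0.6809 0.0101 0.1447] yaw,elev deg [ 2.9 -5.2] rms mm 1.6423340011924596
```

```bash
python3 fit.py w11; python3 fit.py s11; python3 - <<'E'
from h import *
V,U=np.mgrid[0:400,0:640]
for fn in ['w11','t15','s15','w8','t3']:
    d=load(fn);P=pt(d,U.astype(float),V.astype(float),d['z_map']);hsv=cv2.cvtColor(d['img'],cv2.COLOR_BGR2HSV)
    k=(hsv[...,0]>12)&(hsv[...,0]<32)&(hsv[...,1]>90)&(np.hypot(P[...,0]-.6635,P[...,1]-.001)<.009)&(P[...,2]>.16)&(P[...,2]<.19)&(d['z_map']>0)
    q=P[k]; print(fn,'ball',len(q),np.quantile(q[:,2],[.5,.9,1]).round(4) if len(q) else '')
    k=(np.hypot(P[...,0]-.70,P[...,1])<.12)&(P[...,2]>.008)&(P[...,2]<.02)&(hsv[...,1]<40)&(hsv[...,2]>150)
    print(' base z',np.median(P[k][:,2]).round(4))
E
```

```text
red [4703] c [0.653  0.0081 0.1489] yaw,elev deg [-15.3  -8.8] rms mm 0.5947093543396009
blue [1870] c [0.6811 0.0026 0.1381] yaw,elev deg [ 1.7 -0.2] rms mm 0.5434465678674614
red [350] c [0.6546 0.0074 0.1486] yaw,elev deg [-15.3  -5.8] rms mm 1.1370996961407271
blue [249] c [0.6898 0.0027 0.1383] yaw,elev deg [ 9.3 -1.4] rms mm 1.0765324076541694
w11 ball 10 [0.1614 0.1619 0.1619]
 base z 0.0144
t15 ball 0 
 base z 0.0137
s15 ball 16 [0.1762 0.1781 0.1782]
 base z 0.0142
w8 ball 4 [0.1749 0.1758 0.1762]
 base z 0.0145
t3 ball 55 [0.1758 0.1786 0.1806]
 base z 0.0138
```

```bash
python3 -c "
from cell import arm
print(arm.observe()['clock']); print(arm.sign_off())"
```

```text
23.3
the job is handed in; nothing more can be done
None
```

I opened the coral drawer with a press, hung the coral bangle on the stand's near arm, and pushed the empty drawer back in until it latched. I handed in at 23.3 s.

**Last checks**
- **Drawer:** The panel edge is back at its starting place (0.6012 m in both pictures). It had not moved in a picture about a second later.
- **Bangle:** It hangs still with the arm through it and was not dropped. Its fitted centre is about 1.5 mm below peg_root (z 0.1484 to 0.1489 in all three cameras). That is inside the 0 to 35 mm range but near its upper end. It sits turned about 15° and roughly 8 mm to the +y side. I left it, since a nudge would gain little.
- **Jar, cone and cream drawer:** They look unchanged against the first top picture.
- **Forces:** Readings in the state peaked at about 11 N, while pressing the drawer to its stop.

**What disagreed**
- **Reported TCP:** The cameras showed the real fingertips about 31 mm above the reported TCP. My first grasp therefore closed on air above the bangle, without touching it; I used the measured offset after that.
- **Blue bangle:** Its fitted centre lies about 12 mm below peg_root, lower than the coral one. At that height the arm would cut through the ring, so I did not use it as a reference.

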